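# Change the activity sign on the sign stand

## Task

Change the activity sign: take the square-shouldered plaque down from the peg of the sign stand and stand it upright on its bottom edge in the empty middle slot of the rack. Then take the gabled (house-shaped) plaque from the rack and hang it by its eye on the peg, so that it hangs freely and straight. Leave the narrow-necked plaque standing in its slot, do not drop or lay down any plaque, and do not disturb the glue stick and the pumpkin figure.

Things in the scene. Friction and masses are not known exactly. Their poses are not given: they have to be found in the camera images.
- rack: low fixed wooden rack, 160 (x) x 116 (y) x 38 mm high; origin: centre of its underside. Three slots along y, at x = -56, 0, +56 mm, each 12 mm wide between 8 mm rails with rounded tops (38 mm up), floor 12 mm up, 102 mm long between end strips. The gabled and the necked plaque stand in the outer slots, in either order; the middle one is empty. Rack and stand may change sides
- free_slot (a point): centre of the floor of the rack's empty middle slot, 12 mm above the table; axes as the rack (x across the slot, y along it, z up)
- stand: fixed sign stand: wooden foot of 110 mm diameter, a column 21 mm thick and 143 mm high at its centre, and near its top a steel peg that points to -x of the stand (roughly to the robot). Origin: centre of the foot's underside
- peg_mid (a point): point on the axis of the 9 mm thick peg, 50 mm out from the stand's centre, 130 mm up; axes as the stand (-x outward along the peg, z up). The peg is level: it leaves the column face 40 mm further in and ends, 40 mm further out, in the centre of a knob of 15 mm diameter
- square_sign: hangs on the peg at the start: pale plywood plaque 90 x 135 high x 8 mm thick, 70 g; lower 55 mm a full-width rectangle, top a flat 40 mm wide tab (99 to 135 mm up) to grip across the thickness; 90 mm wide up to 100 mm (square shoulders), one dark dot. Eye: round through-hole, 24 mm diameter, centre 75 mm above the bottom. Origin: middle of the bottom edge. Axes: x through the thickness, y along the width, z up to the tab.
- square_sign_center (a point): middle of the square-shouldered plaque, half-way up (67.5 mm above its bottom edge, 7.5 mm below its eye's centre); same axes
- gabled_sign: to be hung: pale plywood plaque 90 x 135 high x 8 mm thick, 70 g; lower 55 mm a full-width rectangle, top a flat 40 mm wide tab (99 to 135 mm up) to grip across the thickness; shoulders slope from 55 to 100 mm up like a house roof; two dark dots. Eye: round through-hole, 24 mm diameter, centre 75 mm above the bottom. Origin: middle of the bottom edge. Axes: x through the thickness, y along the width, z up to the tab.
- gabled_sign_center (a point): middle of the gabled plaque, half-way up (67.5 mm above its bottom edge); same axes
- gabled_sign_eye (a point): centre of the gabled plaque's eye (24 mm hole, 75 mm above the bottom edge); when it hangs this point is about 8 mm below the peg's axis
- necked_sign_center (a point): middle (half-way up) of the narrow-necked plaque, which stays in the rack: pale plywood plaque 90 x 135 high x 8 mm thick, 70 g; lower 55 mm a full-width rectangle, top a flat 40 mm wide tab (99 to 135 mm up) to grip across the thickness; above 55 mm only 40 mm wide; one dark bar
- glue_center (a point): centre of a glue stick, 28 mm diameter, 96 mm tall, standing loose on the table; bystander
- pumpkin_center (a point): centre of a yellow pumpkin figure, 31 x 31 x 38 mm, standing loose on the table; bystander

How it is judged:
By the outcome, as a careful person would: the job done as asked, in the order asked, and still so for the second after the job is handed in, with the robot touching nothing.
It also fails if it takes over 61 s, if anything falls off the work surface, if the arm or the gripper's body presses on something with over 40 N, if the wrist force passes 120 N, or if a joint passes its speed limit or range.

## Robot

A 7-joint arm with a two-finger parallel gripper is mounted at the origin on a cart in front of the work surface, level with it; the furniture and walls round the work are solid. World frame = base frame: x ahead of the robot, y to its left, z up, the work surface at z = 0. Lengths are in m, angles in rad, forces in N, time in s.
With the tool pointing down it reaches from about 0.425 to 0.875 m from the base axis. Payload 4.7 kg.
Tool frame: the origin (TCP) lies on the centre line of the jaws, within the pads' length; the fingertips stand ahead of it and the grasp point (between the pads) lies 2 mm behind it (nose_length is the z of the fingertips in the tool frame, in m); z points along the fingers, y is the line along which they close (so a half turn about z gives the same grasp; the last joint's range is limited). The gripper opens to 87 mm and grips with 3 to 60 N. Pads are 19 mm wide; open, the fingers measure 117 mm over their backs; the gripper's body (75 mm by 190 mm) begins 51 mm behind the grasp point.
Start: joints at [1.18, 0.321, -0.07, 1.45, 0.023, 1.371, -0.057], TCP at [0.256, -0.597, 0.24] pointing down, gripper open.
Joint ranges: [-2.86, 2.86], [-0.3, 2.09], [-1.38, 1.24], [0.06, 2.45], [-1.56, 4.7], [0.09, 2.05], [-2.69, 2.69]. Speed limits (rad/s): [2.57, 2.57, 3.14, 3.14, 3.14, 3.14, 3.14].

## Interface

Orientations are given as a rotation vector (axis times angle).
In Python, from bench import * gives the robot as it stands.
- The arm moves only by the tool send_rows, never from a script. Its arguments are lists of equal length, an entry for each row: "xyz": the shift along the tool's x, y, z in mm, a list of three; "dr": the turn, a rotation vector about the tool's x, y, z in rad, a list of three. A call has exactly 10 rows; each row is the pose to reach, as a shift and turn from the pose commanded when the call began, along the tool's axes at that moment; what a row does not reach only later rows make up. A row lasts 1/12 s, in which the tool goes at most 41.7 mm and 7.16 degrees, less where a joint would pass 70% of its speed; a pose out of reach is approached as far as the arm can. A call with a gripper value outside its range is refused whole. "jaw" is the finger opening in mm, from 0 to 87, set as the call begins (left out, the last holds). The fingers move at their own pace and stop on an object; "grip_force" is the grip in N (left out, the last holds). Time passes only in rows, so rows that repeat a pose let the fingers close, or fill a call up. It gives the time, the measured TCP pose, the force, the opening and the grip force at its end, in the units of the state.
- get_state(): the state, without advancing time (a new reading comes with each control period).
- get_image(name): name is "scene" or "top"; returns the picture (420x560x3 uint8, red, green, blue); there is no depth.
- calibration(name): a dict with "vfov" (degrees; the focal length in pixels is half the picture's height over the tangent of half this angle, whatever the lens; pixels are square), "cx", "cy" (the principal point, pixels), "rvec" (rotation vector, rad) and "tvec" (3), from world to camera coordinates, as OpenCV has them. Camera axes: x right, y down, z forward; pixel columns grow to the right and rows downward; lengths in m; the calibration is good to about 2 mm. A picture is of the moment at which its call begins. calibration takes no time and is no camera call.
- close_job(): hands the job in; it is judged then, once.
The state is a dict: "time": time; "joint_positions": joint angles; "qd": joint speeds; "joint_torque": joint torques, N m; "position": TCP position; "tool_rot": TCP orientation; "ft_force": force on the tool from outside, world axes, zero at the start; "torque": the same for the moment, N m; "grip_width": opening from 0.0 (shut) to 1.0 (fully open); "grip_force": force on a finger pad.
Only numpy, scipy, OpenCV 4.12 (cv2) and the standard library are available. Lean on these libraries where they do the work, as an engineer would, in place of code of your own. Each camera call takes 0.05 s, during which the arm holds its last target. There are 200 camera calls.

## Working session

There is one attempt and no reset: what is moved stays moved. The work goes in short steps, Python scripts to look and compute and a tool call to move; the robot and the scene stay as the last step left them, time stands still between calls to the robot, and variables do not carry over. Pictures are saved under pics/ and viewed, at most 10 in all, crops included, and the job is handed in when it is done.

Besides the shell and the picture viewer there is one more tool, called after "Call:" as name(argument=value, ...) on one line, values as JSON. send_rows: Moves the arm, as the interface text tells. Its arguments: {"type":"object","properties":{"xyz":{"type":"array"},"dr":{"type":"array"},"jaw":{"type":"number"},"grip_force":{"type":"number"}},"required":["xyz","dr"]}

```bash
ls; mkdir -p pics; python3 - <<'E'
from bench import *
import cv2
for n in("scene","top"):
    cv2.imwrite(f"pics/{n}0.png",get_image(n)[:,:,::-1]);c=calibration(n);print(n,c)
    import numpy as np
    R=cv2.Rodrigues(np.array(c["rvec"],float))[0];print(-R.T@np.array(c["tvec"]))
s=get_state();print(s); print(nose_length if 'nose_length' in globals() else '')
E
```

```text
pics
scene {'vfov': 52.93515172787455, 'cx': 280.1267398444565, 'cy': 206.78013901948046, 'rvec': array([ 2.4049897 , -0.56133806,  0.20512002]), 'tvec': array([-0.48910442,  0.2352624 ,  0.79530784])}
[ 0.29355301 -0.50206018  0.76736451]
top {'vfov': 57.44264000518926, 'cx': 276.3269054839608, 'cy': 214.0001577801096, 'rvec': array([ 2.1526959 , -2.12872351,  0.15037528]), 'tvec': array([6.27838414e-04, 5.58383740e-01, 8.55347300e-01])}
[ 0.4259572  -0.00098726  0.92842409]
{'time': 0.1, 'joint_positions': array([ 1.18010481,  0.32177331, -0.07008783,  1.45156232,  0.02259371,
        1.3707609 , -0.05689005]), 'qd': array([-0.00035683, -0.00229234, -0.00256431, -0.00282577,  0.00056618,
       -0.00011906,  0.00168669]), 'joint_torque': array([-4.90617731e-04, -4.92573130e+01, -4.05928306e-01, -3.13401747e+01,
       -6.41735760e-02,  3.94585077e-02,  9.04508101e-05]), 'position': array([ 0.2557684 , -0.59706551,  0.23855031]), 'tool_rot': array([-3.07582418e+00, -6.31239541e-01,  6.70616387e-04]), 'ft_force': array([-0.16852565,  0.42510474,  0.38794419]), 'torque': array([0.01950407, 0.02274794, 0.02060931]), 'grip_force': 0.0, 'grip_width': 1.0018539364554022}
0.017
```

View pics/scene0.png

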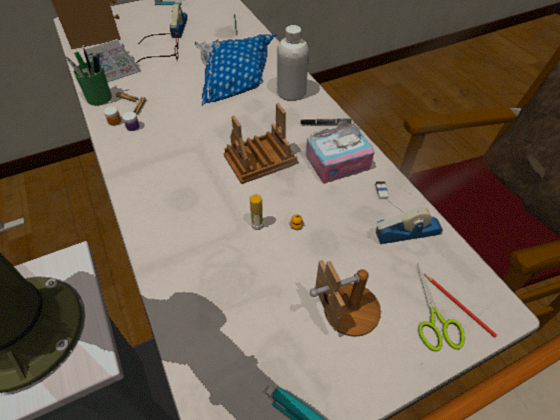

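View pics/top0.png

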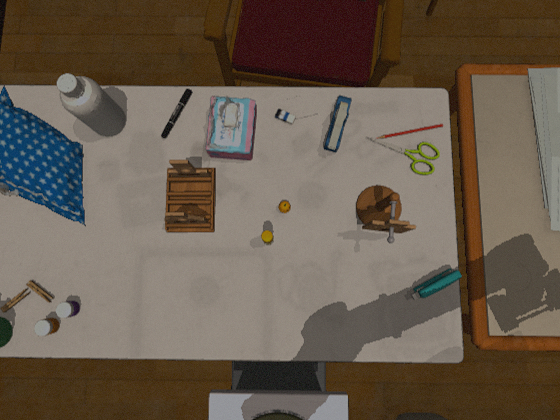

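The scene view shows the rack at (260,155) and the stand at (345,300). The top view shows the rack at (190,200), stand foot at (380,207), glue at (267,237) and pumpkin at (285,206). I'll enlarge these areas with a pixel grid so I can pick points.

```bash
cat > h.py <<'E'
import numpy as np,cv2
from bench import *
from scipy.spatial.transform import Rotation as Ro
def cam(n):
    c=calibration(n);f=210/np.tan(np.radians(c["vfov"])/2)
    return np.array([[f,0,c["cx"]],[0,f,c["cy"]],[0,0,1]]),cv2.Rodrigues(np.array(c["rvec"],float))[0],np.array(c["tvec"],float)
def ray(n,uv):
    K,R,t=cam(n);return -R.T@t,R.T@np.linalg.inv(K)@np.array([*uv,1.])
def onz(n,uv,z):
    o,d=ray(n,uv);return o+d*(z-o[2])/d[2]
def proj(n,P):
    K,R,t=cam(n);p=K@(R@np.asarray(P,float)+t);return p[:2]/p[2]
def two(a,b):
    o1,d1=ray("scene",a);o2,d2=ray("top",b)
    s=np.linalg.lstsq(np.c_[d1,-d2],o2-o1,rcond=None)[0]
    p,q=o1+s[0]*d1,o2+s[1]*d2;return (p+q)/2,np.linalg.norm(p-q)
def crop(im,u,v,w,h,k):
    c=cv2.resize(im[v:v+h,u:u+w],None,fx=k,fy=k,interpolation=cv2.INTER_CUBIC).copy()
    for x in range((u+9)//10*10,u+w,10):
        cv2.line(c,((x-u)*k,0),((x-u)*k,4 if x%50 else 12),(0,0,255),1)
        if x%20==0: cv2.putText(c,str(x),((x-u)*k-8,16),0,.33,(0,0,255),1)
    for y in range((v+9)//10*10,v+h,10):
        cv2.line(c,(0,(y-v)*k),(5,(y-v)*k),(0,0,255),1)
        if y%20==0: cv2.putText(c,str(y),(7,(y-v)*k+4),0,.33,(0,0,255),1)
    return c
E
python3 - <<'E'
from h import *
s=cv2.imread("pics/scene0.png");t=cv2.imread("pics/top0.png")
a=[crop(s,215,95,100,75+15,4)[:300],crop(t,145,150,100,75+15,4)[:0]]
A=crop(s,218,100,80,85,5);B=crop(t,150,145,80,100,5)
C=crop(s,305,255,80,85,5);D=crop(t,345,175,80,75,5)
im=np.zeros((600,800,3),np.uint8)
def put(X,x,y,h=300,w=400):
    X=cv2.resize(X,None,fx=min(h/X.shape[0],w/X.shape[1]),fy=min(h/X.shape[0],w/X.shape[1]),interpolation=cv2.INTER_AREA);im[y:y+X.shape[0],x:x+X.shape[1]]=X
put(crop(s,218,100,80,85,7)[:, :],0,0);put(crop(t,155,150,70,90,7),400,0)
put(C,0,300);put(D,400,300)
im=np.zeros((595,800,3),np.uint8)
A=crop(s,218,100,80,85,7);B=crop(t,160,150,34*1+26,85,7)[:, :]
cv2.imwrite("pics/rack.png",np.hstack([crop(s,218,100,80,85,5),crop(t,150,152,80,85,5)]))
cv2.imwrite("pics/stand.png",np.hstack([crop(s,305,255,80,85,5),crop(t,345,175,80,85,5)]))
E
```

```text
(no output)
```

View pics/rack.png

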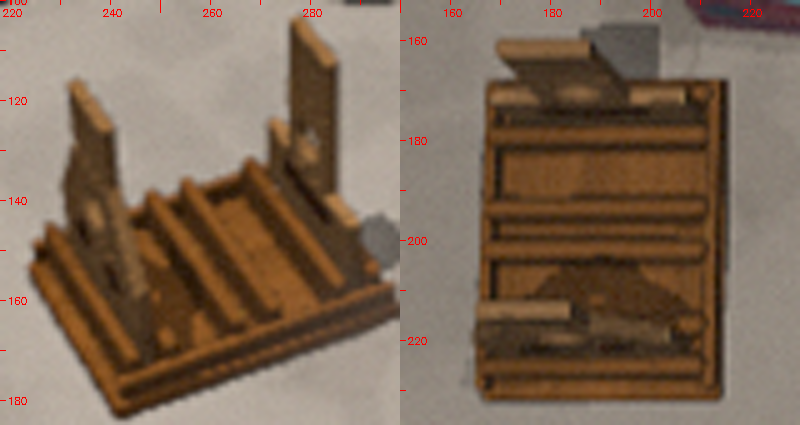

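View pics/stand.png

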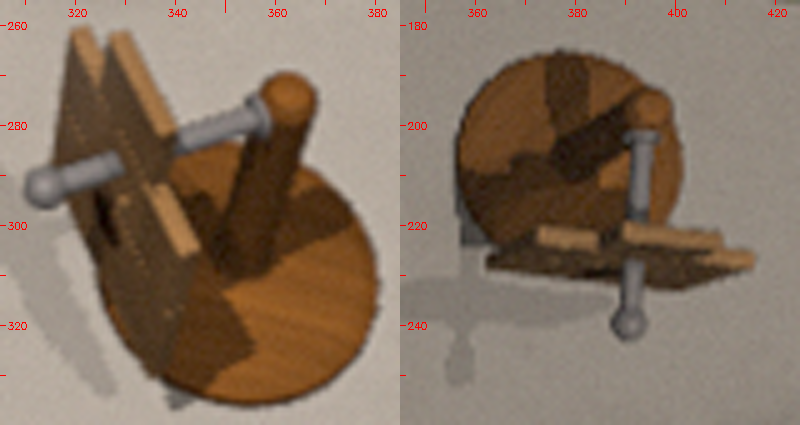

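The far rack plaque is the necked one: narrow tab above full-width shoulders. The near plaque is the gabled one, with sloped shoulders. The square plaque hangs on the peg, with its tab top at about top (390–409, 222) and scene (328–338, 262–282). Next I'll turn these into positions.

```bash
python3 - <<'E'
from h import *
np.set_printoptions(precision=4,suppress=True)
print("foot ellipse ctr top",onz("top",(379,207),.01))
for n,u in(("top",(395,196.5)),("scene",(362.5,275))): print("col",n,onz(n,u,.143))
for n,u in(("top",(390.7,239)),("scene",(313.5,292))): print("knob",n,onz(n,u,.13))
print("two knob",two((313.5,292),(390.7,239)))
for n,us in(("top",[(390,221.5),(409,223.5)]),("scene",[(327.5,262),(338.5,281)])): 
  for u in us: print("sq tab",n,onz(n,u,.182))
print("sh",onz("scene",(319.5,261),.147),onz("scene",(343.5,305),.147),onz("top",(372.5,222),.147),onz("top",(415.5,227),.147))
for us in([(168,178.5),(211,178)],[(168,193.5),(211,193)],[(168,202.5),(211,202)],[(168,225.5),(211,225)]): print("rail",[onz("top",u,.038) for u in us])
for us in([(249,139),(266,165)],[(255.5,137),(273,162)],[(228,147),(246,172)],[(268.5,133),(286,157)]): print("railS",[onz("scene",u,.038) for u in us])
print("gab tab top",[onz("top",u,.147) for u in((166,214.5),(184.5,213.5))],"scene",[onz("scene",u,.147) for u in((233,116.5),(240.5,126))])
print("neck tab top",[onz("top",u,.147) for u in((169.5,161),(187.5,160.5))],"scene",[onz("scene",u,.147) for u in((277.5,104),(285,113))])
print("glue",onz("top",(267,237),.096),onz("scene",(256,198),.096),"pump",onz("top",(285,206),.03))
print(Ro.from_rotvec(get_state()["tool_rot"]).as_matrix())
E
```

```text
foot ellipse ctr top [ 0.5829 -0.2416  0.01  ]
col top [ 0.5827 -0.2406  0.143 ]
col scene [ 0.5803 -0.2423  0.143 ]
knob top [ 0.495  -0.2326  0.13  ]
knob scene [ 0.4947 -0.2279  0.13  ]
two knob (array([ 0.4937, -0.2306,  0.1359]), np.float64(0.00175444290364853))
sq tab top [ 0.5249 -0.2173  0.182 ]
sq tab top [ 0.5213 -0.2542  0.182 ]
sq tab scene [ 0.5249 -0.2133  0.182 ]
sq tab scene [ 0.5227 -0.2509  0.182 ]
sh [ 0.5274 -0.1882  0.147 ] [ 0.521  -0.2764  0.147 ] [ 0.5281 -0.1916  0.147 ] [ 0.5187 -0.2791  0.147 ]
rail [array([0.6418, 0.2665, 0.038 ]), array([0.644 , 0.1638, 0.038 ])]
rail [array([0.6053, 0.2645, 0.038 ]), array([0.6076, 0.1624, 0.038 ])]
rail [array([0.5836, 0.2634, 0.038 ]), array([0.5859, 0.1616, 0.038 ])]
rail [array([0.5289, 0.2605, 0.038 ]), array([0.5312, 0.1596, 0.038 ])]
railS [array([0.5876, 0.2644, 0.038 ]), array([0.587 , 0.1606, 0.038 ])]
railS [array([0.6057, 0.264 , 0.038 ]), array([0.6067, 0.1623, 0.038 ])]
railS [array([0.5281, 0.2602, 0.038 ]), array([0.5342, 0.1604, 0.038 ])]
railS [array([0.6424, 0.2633, 0.038 ]), array([0.6431, 0.1639, 0.038 ])]
gab tab top [array([0.5391, 0.2338, 0.147 ]), array([0.5416, 0.1956, 0.147 ])] scene [array([0.5415, 0.2362, 0.147 ]), array([0.544 , 0.1979, 0.147 ])]
neck tab top [array([0.6532, 0.2326, 0.147 ]), array([0.6547, 0.1946, 0.147 ])] scene [array([0.6536, 0.2327, 0.147 ]), array([0.6544, 0.195 , 0.147 ])]
glue [0.4994 0.0261 0.096 ] [0.5039 0.0296 0.096 ] pump [ 0.5795 -0.0134  0.03  ]
[[ 0.9192  0.3939 -0.0008]
 [ 0.3939 -0.9192  0.0015]
 [-0.0001 -0.0017 -1.    ]]
```

```bash
cat >> h.py <<'E'
def goal(p,yaw,frm=None):
    """tool y along plaque x (world yaw), tool z down; shift mm & turn from measured (or given) pose"""
    s=get_state();R0=Ro.from_rotvec(s["tool_rot"]);p0=s["position"]
    if frm: p0,R0=np.array(frm[0]),tool(frm[1])
    R=tool(yaw)
    print("from",np.round(p0,4),"xyz",np.round(R0.inv().apply(np.array(p)-p0)*1000,1),"dr",np.round((R0.inv()*R).as_rotvec(),3))
def tool(yaw):
    c,s=np.cos(yaw),np.sin(yaw);return Ro.from_matrix(np.array([[-s,c,0],[c,s,0],[0,0,-1.]]))
def now():
    s=get_state();M=Ro.from_rotvec(s["tool_rot"]).as_matrix()
    print("t",s["time"],"pos",np.round(s["position"],4),"yaw",round(np.arctan2(M[1,1],M[0,1]),4),"z",np.round(M[:,2],3),"ft",np.round(s["ft_force"],2),"w",round(s["grip_width"]*87,1),"gf",round(s["grip_force"],1))
E
python3 -c "
from h import *
goal((.523,-.234,.23),-.108)"
```

```text
from [ 0.2558 -0.5971  0.2386] xyz [ 388.6 -228.5    8.9] dr [-2.000e-03 -1.000e-03 -1.058e+00]
```

Call:
send_rows(xyz=[[12,-7,0],[39,-23,1],[73,-43,2],[110,-65,3],[150,-88,4],[190,-112,5],[230,-135,6],[268,-157,6],[300,-176,7],[322,-189,8]], dr=[[0,0,-0.03],[0,0,-0.1],[0,0,-0.2],[0,0,-0.3],[0,0,-0.41],[0,0,-0.52],[0,0,-0.63],[0,0,-0.73],[0,0,-0.82],[0,0,-0.88]], jaw=36, grip_force=25)

```text
time: 0.93
position: [0.4788, -0.2932, 0.2317]
tool_rot: [2.508, 1.891, 0.0]
ft_force: [-0.1, -0.4, -0.7]
grip_width: 0.426
grip_force: 0.0
```

```bash
python3 -c "
from h import *
now();goal((.523,-.234,.23),-.108)"
```

```text
t 0.9333 pos [ 0.4788 -0.2932  0.2317] yaw -0.2785 z [ 0.  0. -1.] ft [-0.08 -0.41 -0.65] w 37.1 gf 0.0
from [ 0.4788 -0.2932  0.2317] xyz [69.1 26.2  1.7] dr [ 0.    -0.    -0.171]
```

Call:
send_rows(xyz=[[9,3.5,0],[21,8,0],[36,14,0],[50,19,1],[61,23,1],[67,25.5,1.5],[70,26.5,1.5],[70,26.5,1.5],[70,26.5,1.5],[70,26.5,1.5]], dr=[[0,0,-0.02],[0,0,-0.05],[0,0,-0.09],[0,0,-0.13],[0,0,-0.15],[0,0,-0.165],[0,0,-0.172],[0,0,-0.172],[0,0,-0.172],[0,0,-0.172]])

```text
time: 1.77
position: [0.5221, -0.2384, 0.23]
tool_rot: [2.346, 2.089, -0.001]
ft_force: [-0.4, -0.1, -0.5]
grip_width: 0.415
grip_force: 0.0
```

```bash
python3 - <<'E'
from h import *
now();goal((.523,-.234,.167),-.108)
s=get_image("scene")[:,:,::-1];t=get_image("top")[:,:,::-1]
cv2.imwrite("pics/a1.png",np.hstack([crop(s,285,215,80,110,5),crop(t,345,175,80,110,5)]))
E
```

```text
t 1.7667 pos [ 0.5221 -0.2384  0.23  ] yaw -0.1158 z [-0.    -0.001 -1.   ] ft [-0.43 -0.1  -0.51] w 36.1 gf 0.0
from [ 0.5221 -0.2384  0.23  ] xyz [ 4.5  0.4 63. ] dr [-0.     0.001 -0.008]
```

View pics/a1.png

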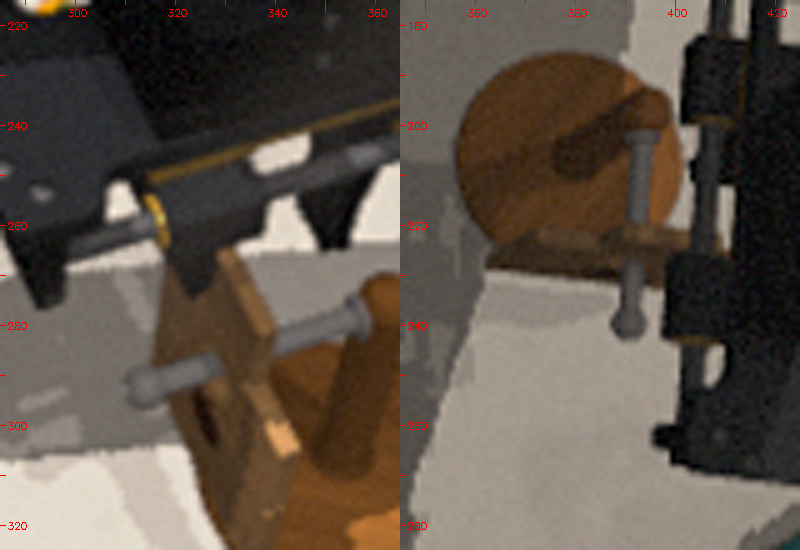

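The tab top (about scene (328–338, 262–282)) sits under the jaws. I'll check where the fingertips should project.

```bash
python3 - <<'E'
from h import *
s=get_state();R=Ro.from_rotvec(s["tool_rot"])
for y in(-.058,-.033,-.018,.018,.033,.058):
  for n in("scene","top"): print(y,n,proj(n,s["position"]+R.apply([0,y,.017])).round(1),end=" ")
  print()
E
```

```text
-0.058 scene [300.8 275.6] -0.058 top [403.5 251.7] 
-0.033 scene [316.2 270.8] -0.033 top [404.6 238.3] 
-0.018 scene [325.3 267.9] -0.018 top [405.2 230.4] 
0.018 scene [346.8 261. ] 0.018 top [406.7 211.5] 
0.033 scene [355.7 258.3] 0.033 top [407.3 203.7] 
0.058 scene [370.2 253.7] 0.058 top [408.3 190.9]
```

Call:
send_rows(xyz=[[3,0,3],[4,0,10],[4,0,20],[4,0,31],[4,0,42],[4,0,52],[4,0,59],[4,0,62],[4,0,63],[4,0,63]], dr=[[0,0,0],[0,0,0],[0,0,0],[0,0,0],[0,0,0],[0,0,0],[0,0,0],[0,0,0],[0,0,0],[0,0,0]])

```text
time: 2.7
position: [0.5232, -0.2333, 0.1669]
tool_rot: [-2.344, -2.091, 0.0]
ft_force: [0.3, -0.6, 0.5]
grip_width: 0.414
grip_force: 0.0
```

Call:
send_rows(xyz=[[0,0,0],[0,0,0],[0,0,0],[0,0,0],[0,0,0],[0,0,0],[0,0,0],[0,0,0],[0,0,0],[0,0,0]], dr=[[0,0,0],[0,0,0],[0,0,0],[0,0,0],[0,0,0],[0,0,0],[0,0,0],[0,0,0],[0,0,0],[0,0,0]], jaw=0)

```text
time: 3.53
position: [0.5233, -0.2334, 0.1673]
tool_rot: [2.344, 2.091, 0.0]
ft_force: [1.1, -0.2, 1.9]
grip_width: 0.09
grip_force: 25.0
```

```bash
python3 - <<'E'
from h import *
now();R=Ro.from_rotvec(get_state()["tool_rot"])
p=get_state()["position"]
print("peg out dir in tool",R.inv().apply([-.992,.12,0]).round(3))
E
```

```text
t 3.5333 pos [ 0.5233 -0.2334  0.1673] yaw -0.114 z [ 0. -0. -1.] ft [ 1.07 -0.22  1.86] w 7.8 gf 25.0
peg out dir in tool [ 0.006 -0.999 -0.   ]
```

Call:
send_rows(xyz=[[0,0,-2],[0,0,-5],[0,0,-7],[0,0,-7.5],[0,-1,-7.5],[0,-4,-7.5],[0,-8,-7.5],[0,-12,-7.5],[0,-15,-7.5],[0,-16,-7.5]], dr=[[0,0,0],[0,0,0],[0,0,0],[0,0,0],[0,0,0],[0,0,0],[0,0,0],[0,0,0],[0,0,0],[0,0,0]])

```text
time: 4.37
position: [0.5064, -0.2316, 0.1745]
tool_rot: [-2.345, -2.091, 0.001]
ft_force: [-0.5, 0.0, -0.8]
grip_width: 0.095
grip_force: 25.0
```

```bash
python3 - <<'E'
from h import *
now()
s=get_image("scene")[:,:,::-1];t=get_image("top")[:,:,::-1]
cv2.imwrite("pics/a2.png",np.hstack([crop(s,285,245,80,90,5),crop(t,345,175,80,90,5)]))
E
```

```text
t 4.3667 pos [ 0.5064 -0.2316  0.1745] yaw -0.1144 z [-0.001 -0.    -1.   ] ft [-0.47  0.04 -0.79] w 8.3 gf 25.0
```

View pics/a2.png

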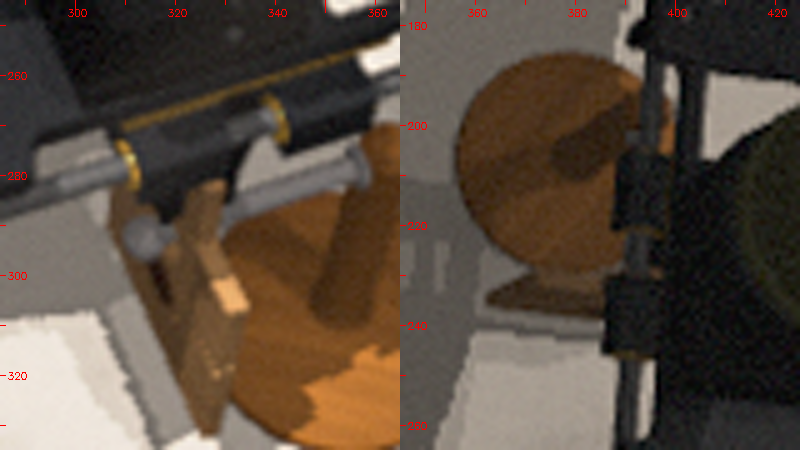

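The eye is clear of the peg: the measured force is just the plaque's weight. I'll go on outward past the knob, then up.

Call:
send_rows(xyz=[[0,-4,0],[0,-11,0],[0,-20,0],[0,-29,0],[0,-38,0],[0,-45,0],[0,-49,-2],[0,-50,-10],[0,-50,-25],[0,-50,-45]], dr=[[0,0,0],[0,0,0],[0,0,0],[0,0,0],[0,0,0],[0,0,0],[0,0,0],[0,0,0],[0,0,0],[0,0,0]])

```text
time: 5.3
position: [0.4569, -0.2254, 0.2196]
tool_rot: [-2.343, -2.09, 0.001]
ft_force: [0.5, 0.7, -0.1]
grip_width: 0.09
grip_force: 25.0
```

```bash
python3 -c "
from h import *
now();goal((.596,.213,.29),.02)"
```

```text
t 5.3 pos [ 0.4569 -0.2254  0.2196] yaw -0.1139 z [-0.002  0.001 -1.   ] ft [ 0.48  0.71 -0.09] w 7.8 gf 25.0
from [ 0.4569 -0.2254  0.2196] xyz [451.5  88.3 -70.2] dr [-0.002 -0.001 -0.134]
```

Call:
send_rows(xyz=[[4,0,-15],[18,2,-30],[42,6,-45],[74,12,-58],[108,19,-66],[142,26,-70],[176,33,-71],[206,39,-71],[230,44,-71],[248,48,-71]], dr=[[0,0,0],[0,0,-0.01],[0,0,-0.02],[0,0,-0.03],[0,0,-0.04],[0,0,-0.05],[0,0,-0.06],[0,0,-0.07],[0,0,-0.075],[0,0,-0.08]])

```text
time: 6.13
position: [0.5341, 0.0185, 0.2917]
tool_rot: [2.254, 2.187, 0.003]
ft_force: [0.3, -0.5, -0.6]
grip_width: 0.088
grip_force: 25.0
```

```bash
python3 -c "
from h import *
now();goal((.596,.213,.29),.02)"
```

```text
t 6.1333 pos [0.5341 0.0185 0.2917] yaw -0.0303 z [ 0.002  0.001 -1.   ] ft [ 0.27 -0.52 -0.62] w 7.6 gf 25.0
from [0.5341 0.0185 0.2917] xyz [196.2  55.9   2. ] dr [ 0.002 -0.001 -0.05 ]
```

Call:
send_rows(xyz=[[16,4.5,1],[40,11,1],[72,20,1],[106,30,1],[138,39,1],[165,47,1],[184,52,1],[193,55,1],[195,56,1],[195,56,1]], dr=[[0,0,-0.005],[0,0,-0.01],[0,0,-0.02],[0,0,-0.03],[0,0,-0.035],[0,0,-0.04],[0,0,-0.045],[0,0,-0.05],[0,0,-0.05],[0,0,-0.05]])

```text
time: 6.97
position: [0.5963, 0.2079, 0.2897]
tool_rot: [2.203, 2.239, -0.001]
ft_force: [0.0, -1.1, -0.5]
grip_width: 0.087
grip_force: 25.0
```

```bash
python3 - <<'E'
from h import *
now();goal((.596,.213,.29),.02)
s=get_image("scene")[:,:,::-1];t=get_image("top")[:,:,::-1]
cv2.imwrite("pics/a3.png",np.hstack([crop(s,205,70,100,120,4),crop(t,140,150,100,120,4)]))
E
```

```text
t 6.9667 pos [0.5963 0.2079 0.2897] yaw 0.0162 z [-0. -0. -1.] ft [ 0.01 -1.09 -0.53] w 7.5 gf 25.0
from [0.5963 0.2079 0.2897] xyz [ 5.1 -0.2 -0.4] dr [-0.     0.    -0.004]
```

View pics/a3.png

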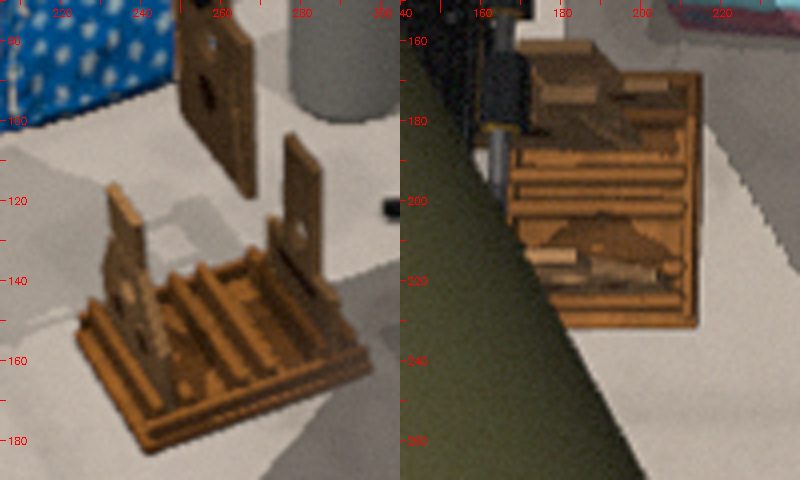

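The plaque is held above the rack with its bottom edge running from about (250,96) to (267,119) in the scene view. I'll check where that edge actually is.

```bash
python3 - <<'E'
from h import *
np.set_printoptions(precision=4,suppress=True)
for u in((250,96),(265,119),(267.5,119)): print(onz("scene",u,.17))
for y in(.045,-.045):
  for x in(-.004,.004): print(proj("scene",[.5963+x-y*.016,.2079+y,.170]).round(1))
E
```

```text
[0.596  0.2603 0.17  ]
[0.5922 0.17   0.17  ]
[0.5971 0.1675 0.17  ]
[249.5  98.3]
[252.7  97.4]
[266.7 120.8]
[270.  119.7]
```

Call:
send_rows(xyz=[[1,0.5,4],[1,0.5,14],[1,0.5,28],[1,0.5,45],[1,0.5,63],[1,0.5,80],[1,0.5,97],[1,0.5,109],[1,0.5,115],[1,0.5,117]], dr=[[0,0,0],[0,0,0],[0,0,0],[0,0,0],[0,0,0],[0,0,0],[0,0,0],[0,0,0],[0,0,0],[0,0,0]])

```text
time: 7.9
position: [0.5959, 0.2082, 0.171]
tool_rot: [-2.204, -2.238, 0.003]
ft_force: [-0.0, -0.7, 0.1]
grip_width: 0.09
grip_force: 25.0
```

```bash
python3 - <<'E'
from h import *
now()
s=get_image("scene")[:,:,::-1];t=get_image("top")[:,:,::-1]
cv2.imwrite("pics/a4.png",np.hstack([crop(s,225,100,75,85,7),crop(t,160,150,35,85,7)]))
E
```

```text
t 7.9 pos [0.5959 0.2082 0.171 ] yaw 0.0154 z [-0.002 -0.001 -1.   ] ft [-0.01 -0.68  0.07] w 7.8 gf 25.0
```

View pics/a4.png

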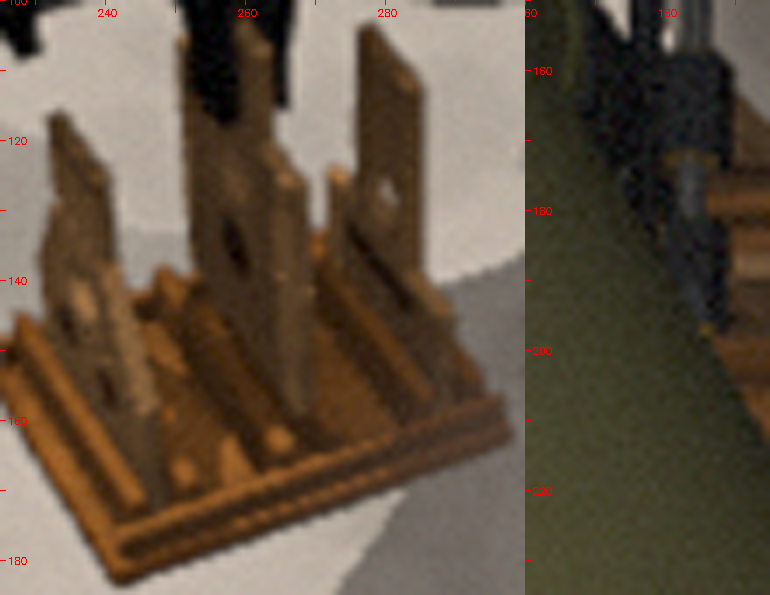

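```bash
python3 - <<'E'
from h import *
np.set_printoptions(precision=4,suppress=True)
for u in((265.8,158.5),(268.8,159.5)): print(onz("scene",u,.051))
for u in((265,123.5),(268.3,125.5)): print(onz("scene",u,.151))
print("rail ends at z38",onz("scene",(266,164),.038))
for y in(.045,-.045):
  for x in(-.004,.004): print(proj("scene",[.5959+x-y*.016,.2082+y,.051]).round(1))
E
```

```text
[0.5907 0.1689 0.051 ]
[0.5958 0.1626 0.051 ]
[0.5951 0.1771 0.151 ]
[0.5988 0.1677 0.151 ]
rail ends at z38 [0.5885 0.1637 0.038 ]
[251.8 137.4]
[254.7 136.4]
[267.5 159.7]
[270.5 158.7]
```

Call:
send_rows(xyz=[[0,1,1],[0,1,3],[0,1,6],[0,1,9],[0,1,12],[0,1,15],[0,1,17],[0,1,19],[0,1,20],[0,1,20]], dr=[[0,0,0],[0,0,0],[0,0,0],[0,0,0],[0,0,0],[0,0,0],[0,0,0],[0,0,0],[0,0,0],[0,0,0]])

```text
time: 8.83
position: [0.5974, 0.2091, 0.1522]
tool_rot: [-2.203, -2.239, 0.001]
ft_force: [-0.3, -0.4, -0.1]
grip_width: 0.089
grip_force: 25.0
```

No contact with the plaque's bottom below the rail tops, so it is in the slot. I'll lower it to the floor.

Call:
send_rows(xyz=[[0,0,2],[0,0,5],[0,0,8],[0,0,11],[0,0,14],[0,0,16],[0,0,17],[0,0,18],[0,0,19],[0,0,19]], dr=[[0,0,0],[0,0,0],[0,0,0],[0,0,0],[0,0,0],[0,0,0],[0,0,0],[0,0,0],[0,0,0],[0,0,0]])

```text
time: 9.67
position: [0.5991, 0.2177, 0.1402]
tool_rot: [-2.198, -2.242, -0.022]
ft_force: [-3.8, 7.7, 21.5]
grip_width: 0.09
grip_force: 25.0
```

It stopped about 8 mm high, with the tool pushed +y, so the plaque's -y edge is riding on the end strip. I'll lift, shift +y by 5 mm and lower again.

Call:
send_rows(xyz=[[0,0,-5],[0,0,-10],[0,0,-14],[2,0,-14],[4,0,-14],[5,0,-14],[5,0,-14],[5,0,-14],[5,0,-14],[5,0,-14]], dr=[[0,0,0],[0,0,0],[0,0,0],[0,0,0],[0,0,0],[0,0,0],[0,0,0],[0,0,0],[0,0,0],[0,0,0]])

```text
time: 10.5
position: [0.5974, 0.214, 0.1473]
tool_rot: [-2.204, -2.239, 0.001]
ft_force: [0.1, -1.1, -0.7]
grip_width: 0.091
grip_force: 25.0
```

```bash
python3 - <<'E'
from h import *
now()
s=get_image("scene")[:,:,::-1];cv2.imwrite("pics/a5.png",crop(s,225,95,75,85,7))
E
```

```text
t 10.5 pos [0.5974 0.214  0.1473] yaw 0.0159 z [-0. -0. -1.] ft [ 0.13 -1.15 -0.71] w 7.9 gf 25.0
```

View pics/a5.png

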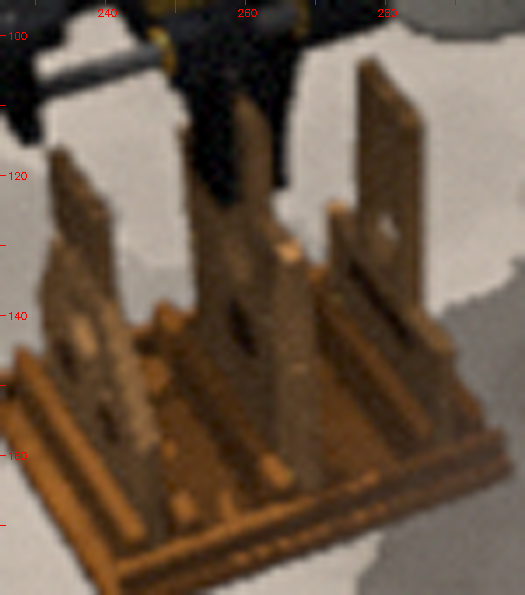

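```bash
python3 - <<'E'
from h import *
np.set_printoptions(precision=4,suppress=True)
for dy in(-.045,.045):
  for z in(.0275,.1275):
    print(dy,z,[proj("scene",[.5974+x-dy*.016,.214+dy,z]).round(1) for x in(-.004,.004)])
print(onz("scene",(265,130.5),.1275),onz("scene",(269.5,131.5),.1275),onz("scene",(250.5,113),.1275))
E
```

```text
-0.045 0.0275 [array([267.2, 164.9]), array([270.2, 163.9])]
-0.045 0.1275 [array([266.4, 133.8]), array([269.6, 132.8])]
0.045 0.0275 [array([251.8, 142.8]), array([254.7, 141.8])]
0.045 0.1275 [array([249.8, 111.5]), array([252.9, 110.6])]
[0.5961 0.1807 0.1275] [0.6039 0.173  0.1275] [0.5918 0.2531 0.1275]
```

Call:
send_rows(xyz=[[0,0,2],[0,0,4],[0,0,6],[0,0,8],[0,0,10],[0,0,12],[0,0,13],[0,0,14],[0,0,15],[0,0,15.5]], dr=[[0,0,0],[0,0,0],[0,0,0],[0,0,0],[0,0,0],[0,0,0],[0,0,0],[0,0,0],[0,0,0],[0,0,0]], grip_force=10)

```text
time: 11.38
position: [0.5984, 0.22, 0.136]
tool_rot: [-2.199, -2.241, -0.015]
ft_force: [-1.0, 7.0, 12.2]
grip_width: 0.094
grip_force: 10.0
```

```bash
python3 - <<'E'
from h import *
np.set_printoptions(precision=4,suppress=True)
now();print(get_state()["torque"])
t=get_image("scene");
s=t[:,:,::-1];cv2.imwrite("pics/a6.png",crop(s,225,95,75,85,7))
E
```

```text
t 11.3833 pos [0.5984 0.22   0.136 ] yaw 0.0189 z [ 0.006  0.008 -1.   ] ft [-0.96  6.99 12.17] w 8.2 gf 10.0
[ 1.4282  0.4191 -0.0454]
```

View pics/a6.png

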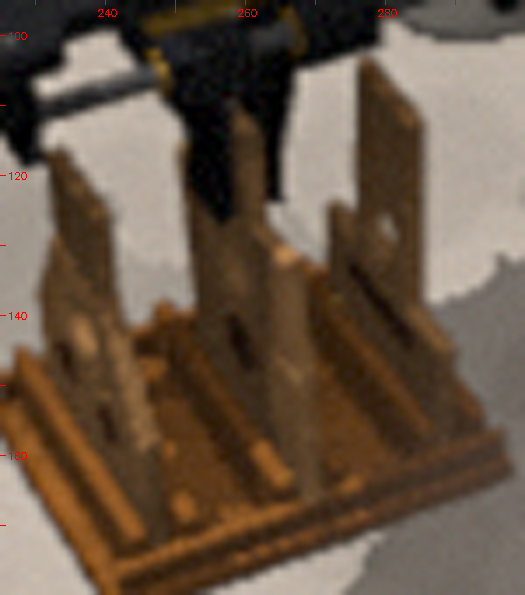

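The readings fit a plaque tilted in the grip by a few degrees, with its bottom swung to -y. Its +y corner meets the floor first while the -y end rubs the end strip. I'll lift, turn the tool about 0.07 rad to level it, and measure the tilt numerically.

Call:
send_rows(xyz=[[0,0,-4],[0,0,-8],[0,0,-12],[0,0,-14],[0,0,-14],[0,0,-14],[0,0,-14],[0,0,-14],[0,0,-14],[0,0,-14]], dr=[[0,0,0],[0,0,0],[0,0,0],[0,0,0],[0,0,0],[0,0,0],[0,0,0],[0,0,0],[0,0,0],[0,0,0]], grip_force=25)

```text
time: 12.27
position: [0.5974, 0.2141, 0.1458]
tool_rot: [-2.204, -2.239, 0.001]
ft_force: [0.7, -0.2, -0.9]
grip_width: 0.089
grip_force: 25.0
```

```bash
python3 - <<'E'
from h import *
np.set_printoptions(precision=1,suppress=True,linewidth=200)
now()
im=np.mean([get_image("scene") for _ in range(3)],0).astype(float)
g=im.sum(2)/3
# end face of -y side: print brightness rows
for v in range(112,172,3): print(v,g[v,244:278].astype(int))
s=get_state()
for a in(0,-.05,-.1):
  R=Ro.from_rotvec(s["tool_rot"])*Ro.from_rotvec([0,a,0])
  print(a,[proj("scene",s["position"]+R.apply([w,x,h])).round(1) for w,h in((-.045,.02),(-.045,.12),(.045,.02),(.02,-.015),(-.02,-.015),(0,.045)) for x in(-.004,)],
   )
E
```

```text
t 12.2667 pos [0.6 0.2 0.1] yaw 0.0159 z [-0. -0. -1.] ft [ 0.7 -0.2 -0.8] w 7.8 gf 25.0
112 [179 178 177 176 176 179 173 135  38   2   3   7   6   9  23  45  52  50  42  13   3  26 117 175 177 174 173 172 170 170 173 145  53  40]
115 [169 173 173 174 177 169 131  57  17   4   0   4   6   8  21  37  54  58  49  22   7  58 131 171 171 169 170 169 168 169 166 129  53  37]
118 [169 169 171 173 174 178 153  72  20   2   5   9   6   4  18  33  50  62  56  42  10  58 130 173 169 169 168 170 171 173 164 119  51  44]
121 [170 170 170 171 171 174 157 100  43  27   5   5   6   7  15  32  55  63  62  49  12  45 123 172 171 167 168 167 169 173 175 139  56  45]
124 [169 169 168 169 169 173 172 142  62  41  46  37  15  11  25  34  49  53  57  91 148 179 177 174 169 172 161 138 121 125 131 115  53  44]
127 [172 172 172 170 171 173 172 154  93  44  43  48  49  50  48  50  47  49  59  69  72  80 113 141 160 172 165 126  58  50  62  57  48  52]
130 [176 172 171 170 171 173 173 162 116  47  42  45  50  58  58  58  51  47  42  41  66  94  90  74  91 134 146 112  56  41  45  46  46  53]
133 [154 157 164 
[... 1218 characters left out ...]
28 40 44 66 89 94 74 58 65 67 70 66 53 44 50 60 60 59]
166 [58 57 51 50 44 59 87 89 74 58 53 57 75 85 62 57 48 39 43 47 46 44 49 62 77 67 53 48 47 49 42 44 45 46]
169 [83 60 54 49 43 36 54 65 53 49 53 52 63 84 92 93 93 93 81 65 57 50 41 39 37 38 46 50 54 60 59 57 54 53]
0 [array([266.4, 134.3]), array([267.3, 165.3]), array([249.9, 112. ]), array([253.6, 105.9]), array([261.2, 115.8]), array([258.3, 131.1])]
-0.05 [array([266.6, 133.8]), array([268.3, 166.2]), array([250.1, 113. ]), array([253.5, 106.1]), array([261. , 115.2]), array([258.7, 131.6])]
-0.1 [array([266.7, 133.2]), array([269.3, 166.9]), array([250.4, 114. ]), array([253.4, 106.3]), array([260.8, 114.7]), array([259.1, 132.1])]
```

Edge slopes show a tilt of about 0.06–0.1 rad with the bottom toward -y. I'll turn +0.07 about tool y, then lower.

Call:
send_rows(xyz=[[0,0,0],[0,0,0],[0,0,0],[0,0,0],[0,0,2],[0,0,4],[0,0,6],[0,0,8],[0,0,9],[0,0,10]], dr=[[0,0.02,0],[0,0.05,0],[0,0.07,0],[0,0.07,0],[0,0.07,0],[0,0.07,0],[0,0.07,0],[0,0.07,0],[0,0.07,0],[0,0.07,0]], grip_force=15)

```text
time: 13.25
position: [0.5977, 0.217, 0.1379]
tool_rot: [-2.165, -2.204, -0.081]
ft_force: [-0.5, 2.8, 7.6]
grip_width: 0.093
grip_force: 15.0
```

```bash
python3 - <<'E'
from h import *
now();print(get_state()["torque"].round(2))
E
```

```text
t 13.25 pos [0.5977 0.217  0.1379] yaw 0.0176 z [ 0.001  0.073 -0.997] ft [-0.54  2.75  7.63] w 8.1 gf 15.0
[ 0.58  0.41 -0.03]
```

Call:
send_rows(xyz=[[0,0,0],[0,0,0],[0,0,0],[0,0,0],[0,0,0],[0,0,0],[0,0,0],[0,0,0],[0,0,0],[0,0,0]], dr=[[0,0.07,0],[0,0.06,0],[0,0.05,0],[0,0.05,0],[0,0.05,0],[0,0.05,0],[0,0.05,0],[0,0.05,0],[0,0.05,0],[0,0.05,0]], grip_force=3)

```text
time: 14.08
position: [0.5974, 0.2142, 0.1359]
tool_rot: [-2.142, -2.176, -0.128]
ft_force: [-0.6, 0.2, 0.3]
grip_width: 0.093
grip_force: 3.0
```

Forces are at zero, so the plaque now rests on the floor. I'll open the jaws slightly.

Call:
send_rows(xyz=[[0,0,0],[0,0,0],[0,0,0],[0,0,0],[0,0,0],[0,0,0],[0,0,0],[0,0,0],[0,0,0],[0,0,0]], dr=[[0,0,0],[0,0,0],[0,0,0],[0,-0.02,0],[0,-0.05,0],[0,-0.09,0],[0,-0.11,0],[0,-0.12,0],[0,-0.12,0],[0,-0.12,0]], jaw=22)

```text
time: 14.92
position: [0.5974, 0.2142, 0.1359]
tool_rot: [-2.203, -2.24, 0.0]
ft_force: [0.5, 0.1, 0.1]
grip_width: 0.252
grip_force: 0.0
```

```bash
python3 - <<'E'
from h import *
now();print(get_state()["torque"].round(2))
np.set_printoptions(linewidth=200)
im=np.mean([get_image("scene") for _ in range(3)],0).astype(float)
g=im.sum(2)/3
for v in range(106,172,3): print(v,g[v,244:278].astype(int))
for c in((.597,.2125),):
  for w,h in((.045,.1),(.045,0),(-.045,.1),(-.045,0),(.02,.135),(-.02,.135),(0,.075)):
    print(w,h,[proj("scene",[c[0]+x-w*.016,c[1]+w,.012+h]).round(1) for x in(-.004,.004)])
E
```

```text
t 14.9167 pos [0.5974 0.2142 0.1359] yaw 0.0164 z [-0. -0. -1.] ft [0.55 0.12 0.07] w 22.0 gf 0.0
[-0.02 -0.08 -0.03]
106 [ 69  71  51  27  24  18  18  18  14  16  10  15  11  18  56 125 161 120  32   4  14   9   2   4   7   5  48 124 173 179 187 156  55  46]
109 [ 45  46  50  26  15  10  15  13  17   7   9  10  13  16  64 138 183 149  42   3   7  15   5   3   1  28 110 171 179 176 179 151  52  36]
112 [185 174 125  40  13   9  14   9   4   1   9  18  37  49  55  73 134 157  56   6   7  15   6   1  12  71 142 176 173 172 172 144  55  38]
115 [172 175 175 175 140  34   2   8   4  10   4  14  33  46  52  54  92 108  41   5   9   8   5   6  32 118 174 173 171 171 166 130  51  40]
118 [170 171 175 177 154  75  11   1   2  10  11  18  32  47  47  52  75  85  43   4  10   6   2  13  70 137 173 173 172 175 165 123  52  43]
121 [170 170 170 174 165 116  26   0   7   3   8   8  28  46  48  55  53  89  98  30   0  10   6   7  64 135 171 171 170 173 175 140  56  40]
124 [172 170 169 170 175 145  44   0   1   2   7   8  29  45  47  51  54  91 155 178 136  48  20  34  72 136 165 142 122 125 129 1
[... 1499 characters left out ...]
4 56 59 59 61 58 61 58 59 52 34 33 39 44 66 88 89 77 63 69 61 48 44 40 43 66 84 85 81]
166 [54 59 54 49 44 60 85 89 73 57 56 55 57 58 57 57 48 41 45 49 47 42 53 71 86 87 83 67 58 54 45 42 45 45]
169 [84 60 51 51 40 38 54 64 56 48 52 54 63 79 83 90 93 90 80 68 59 48 44 42 40 40 48 48 66 81 74 66 66 60]
0.045 0.1 [array([250.3, 117.1]), array([253.3, 116.1])]
0.045 0 [array([252.2, 147.6]), array([255. , 146.7])]
-0.045 0.1 [array([266.6, 139.4]), array([269.8, 138.4])]
-0.045 0 [array([267.5, 169.8]), array([270.4, 168.8])]
0.02 0.135 [array([254. , 111.2]), array([257.2, 110.3])]
-0.02 0.135 [array([261.5, 121.1]), array([264.7, 120.1])]
0 0.075 [array([258.6, 136. ]), array([261.6, 135. ])]
```

The plaque is released. I'll raise the hand clear, then move it over to the gabled plaque while measuring how the square one stands.

Call:
send_rows(xyz=[[0,0,-3],[0,0,-9],[0,0,-18],[0,0,-28],[0,0,-39],[0,0,-49],[0,0,-57],[0,0,-62],[0,0,-65],[0,0,-65]], dr=[[0,0,0],[0,0,0],[0,0,0],[0,0,0],[0,0,0],[0,0,0],[0,0,0],[0,0,0],[0,0,0],[0,0,0]], jaw=30)

```text
time: 15.9
position: [0.5977, 0.2143, 0.2018]
tool_rot: [2.203, 2.239, 0.001]
ft_force: [0.1, 0.2, 0.4]
grip_width: 0.345
grip_force: 0.0
```

```bash
python3 - <<'E'
from h import *
now()
np.set_printoptions(linewidth=200)
im=np.mean([get_image("scene") for _ in range(3)],0).astype(float)
g=im.sum(2)/3
np.save("g.npy",g)
for v in range(100,172,2): print(v,g[v,246:274].astype(int))
E
```

```text
t 15.9 pos [0.5977 0.2143 0.2018] yaw 0.016 z [ 0.001  0.    -1.   ] ft [0.11 0.23 0.43] w 30.0 gf 0.0
100 [134  32   1   0   6   2  17  87 147 166 165 166 168 169 171 174 176 175 144  68  10   4  13  56 130 178 175 174]
102 [158  92  22   0   2   1  17  71 137 165 164 163 163 165 167 167 170 172 176 166 146 153 160 165 175 178 176 174]
104 [171 167 134  60   9   3   9  65 134 171 168 162 163 163 166 167 169 170 173 175 175 176 176 175 176 175 173 175]
106 [168 171 170 150  91  23  19  51 101 151 170 169 167 163 164 165 165 166 170 171 174 176 176 176 174 174 174 175]
108 [166 168 165 171 152  89  41  49  53  70 108 148 170 169 167 166 168 170 173 174 174 174 173 173 172 171 172 174]
110 [170 169 168 170 160 111  43  39  47  49  50  65 102 149 175 176 173 173 174 174 174 174 174 174 171 170 168 170]
112 [172 174 173 175 174 147  54  35  41  37  51  62  64  79 133 177 175 168 168 169 169 169 169 168 169 168 167 166]
114 [175 170 155 136 118 103  51  39  41  40  41  43  50  51 110 163 175 168 166 166 164 165 167 167 166 166 168 168]
116 [170 168 140  80  96  99  69  41  42  43  42  42 
[... 2130 characters left out ...]
 53 53 52 43 27 31 34 56 81 70 52 42 42 41 48 60 65 62 58 54 55 58 57]
158 [79 65 65 76 55 57 52 54 54 46 32 32 36 50 76 78 55 46 35 46 60 65 63 60 50 51 56 53]
160 [53 53 57 65 53 57 57 57 58 53 40 33 31 42 45 64 83 84 75 54 62 65 62 54 52 83 95 77]
162 [53 48 51 54 53 56 57 57 58 57 57 63 63 43 43 42 61 82 90 93 82 70 68 60 45 48 50 45]
164 [53 51 46 52 55 56 56 59 57 54 73 95 88 66 55 44 43 46 62 66 53 52 69 62 52 56 68 77]
166 [51 46 41 56 85 86 70 57 55 53 71 93 95 93 81 54 44 44 44 43 52 69 84 84 80 65 58 54]
168 [53 47 37 43 72 85 78 59 52 52 66 83 83 83 83 83 82 91 88 78 61 54 47 41 41 39 45 47]
170 [47 49 42 38 42 43 37 38 55 74 88 89 88 78 62 57 51 40 37 37 37 43 50 55 68 72 66 66]
```

```bash
cat >> h.py <<'E'
def onface(uv,x0,y0,yaw,n="scene"):
    """ray onto vertical plane through (x0,y0) with width axis yaw -> (y along width from y0, z)"""
    o,d=ray(n,uv);nn=np.array([np.cos(yaw),np.sin(yaw),0]);p=o+d*((np.array([x0,y0,0])-o)@nn)/(d@nn)
    return np.round([p[1],p[2]],4)
E
python3 - <<'E'
from h import *
for x0 in(.590,.593):
  for nm,u in dict(Lsh=(248.8,115.3),tabL=(251.2,107),tabR=(257.3,112.5),Rsh=(263.3,130),edge1=(263.6,138),edge2=(264.2,154),eye=(257.3,132.7),L2=(251.2,136)).items():
    print(x0,nm,onface(u,x0,.2125,.016))
E
```

```text
0.59 Lsh [0.2588 0.1175]
0.59 tabL [0.2407 0.1544]
0.59 tabR [0.2069 0.1623]
0.59 Rsh [0.1776 0.1334]
0.59 edge1 [0.1775 0.1095]
0.59 edge2 [0.1772 0.0588]
0.59 eye [0.2126 0.0984]
0.59 L2 [0.252  0.0572]
0.593 Lsh [0.2662 0.1111]
0.593 tabL [0.2479 0.1484]
0.593 tabR [0.2138 0.1564]
0.593 Rsh [0.1842 0.1273]
0.593 edge1 [0.1841 0.1031]
0.593 edge2 [0.1838 0.0519]
0.593 eye [0.2195 0.0919]
0.593 L2 [0.2594 0.0503]
```

The square plaque stands tilted by about 0.13 rad: its +y corner is on the floor and its -y corner rests on the end strip. I'll regrip it with the tool tilted to match, lift, straighten and reseat it further to +y.

Call:
send_rows(xyz=[[2,0,2],[5,0,7],[7,-1,15],[8,-1,25],[8,-1,36],[8,-1,47],[8,-1,55],[8,-1,60],[8,-1,63],[8,-1,63]], dr=[[0,-0.03,0],[0,-0.07,0],[0,-0.11,0],[0,-0.13,0],[0,-0.13,0],[0,-0.13,0],[0,-0.13,0],[0,-0.13,0],[0,-0.13,0],[0,-0.13,0]])

```text
time: 16.88
position: [0.5963, 0.2213, 0.1373]
tool_rot: [2.138, 2.17, -0.141]
ft_force: [-0.2, -0.2, 0.4]
grip_width: 0.342
grip_force: 0.0
```

Call:
send_rows(xyz=[[0,0,0],[0,0,0],[0,0,0],[0,0,0],[0,0,0],[0,0,0],[0,0,0],[0,0,0],[0,0,0],[0,0,0]], dr=[[0,0,0],[0,0,0],[0,0,0],[0,0,0],[0,0,0],[0,0,0],[0,0,0],[0,0,0],[0,0,0],[0,0,0]], jaw=0, grip_force=40)

```text
time: 17.72
position: [0.5965, 0.2223, 0.1384]
tool_rot: [2.136, 2.171, -0.138]
ft_force: [-0.3, -0.3, 3.6]
grip_width: 0.09
grip_force: 40.0
```

```bash
python3 - <<'E'
from h import *
now()
goal((.5965,.216,.162),.018)
E
```

```text
t 17.7167 pos [0.5965 0.2223 0.1384] yaw 0.0161 z [ 0.003 -0.13  -0.992] ft [-0.27 -0.28  3.59] w 7.8 gf 40.0
from [0.5965 0.2223 0.1384] xyz [ -9.3  -0.1 -22.6] dr [ 0.     0.13  -0.002]
```

Call:
send_rows(xyz=[[1,0,-4],[2,0,-9],[2,0,-15],[2,0,-21],[0,0,-23],[-3,0,-23],[-6,0,-23],[-9,0,-23],[-9,0,-23],[-9,0,-23]], dr=[[0,0,0],[0,0,0],[0,0,0],[0,0.02,0],[0,0.05,0],[0,0.08,0],[0,0.11,0],[0,0.13,0],[0,0.13,0],[0,0.13,0]])

```text
time: 18.55
position: [0.5966, 0.2154, 0.1622]
tool_rot: [2.205, 2.237, -0.0]
ft_force: [1.0, -0.8, -0.9]
grip_width: 0.087
grip_force: 40.0
```

```bash
python3 - <<'E'
from h import *
now()
np.set_printoptions(linewidth=200)
g=np.mean([get_image("scene") for _ in range(3)],0).sum(2)/3
for v in range(100,166,3): print(v,g[v,246:274].astype(int))
s=get_state();R=tool(.016)
for nm,w,h in(("Lsh",.045,.02),("Lbot",.045,.12),("Rsh",-.045,.02),("Rbot",-.045,.12),("eye",0,.045)):
  print(nm,[proj("scene",s["position"]+R.apply([w,x,h])).round(1) for x in(-.004,.004)])
E
```

```text
t 18.55 pos [0.5966 0.2154 0.1622] yaw 0.0146 z [ 0. -0. -1.] ft [ 1.01 -0.81 -0.94] w 7.6 gf 40.0
100 [171 117  33   2  10  13  11  10   5   8  18  14  11   6   9   9   3   3   2  25 109 173 183 181 178 179 178 175]
103 [174 176 176 136  41   0   3   3   9   3   9  33  37  23  11   5   4   0  10  68 145 181 180 179 177 178 177 178]
106 [171 150 102 106  87  22   1   2   9   4   9  37  57  64  55  29  11   0  28 113 174 180 178 179 178 177 177 177]
109 [173 155  99  58  43  11   5   5   5   4   4  22  40  48  49  34   8   9  63 140 183 177 176 175 174 174 171 173]
112 [178 170 125  60  43  19   1   3   4   0  10  12  38  57  55  44  15   8  56 133 178 175 173 173 171 170 169 170]
115 [174 172 139  65  53  46  29  12   4   4   4  14  39  55  56  45  18  12  47 122 170 168 167 170 169 168 168 169]
118 [172 175 153  78  54  50  46  47  35  13   8  27  40  51  53  81 141 177 171 170 167 167 166 166 168 169 170 172]
121 [169 171 155 103  71  52  45  47  49  53  52  48  48  50  64  73  80 110 151 168 169 168 168 166 166 165 170 171]
124 [167 170 161 118  64  53  48  45  56  64  63  59  49 
[... 925 characters left out ...]
[58 73 89 70 39 29 30 30 32 38 43 45 44 40 43 45 41 45 53 57 53 49 49 52 52 51 54 51]
154 [84 57 54 53 55 51 43 34 34 30 36 42 42 47 45 39 41 47 54 61 56 53 52 53 53 53 55 55]
157 [95 84 56 52 53 52 55 52 41 37 29 30 35 40 48 52 50 41 43 56 59 48 44 51 55 58 57 57]
160 [55 51 59 66 56 56 55 57 59 52 42 34 35 29 32 55 82 92 80 49 34 33 35 40 63 87 96 81]
163 [51 51 50 52 53 59 60 58 59 58 71 79 52 32 27 35 48 65 88 91 76 45 38 34 45 43 43 45]
Lsh [array([248.5, 106. ]), array([251.6, 105. ])]
Lbot [array([250.6, 137.9]), array([253.5, 137. ])]
Rsh [array([265.1, 128.2]), array([268.3, 127.2])]
Rbot [array([266.1, 160.1]), array([269., 159.])]
eye [array([257. , 125.2]), array([260.1, 124.2])]
```

The plaque is now level (left-edge slope 0.074, against 0.066 expected). Lowering.

Call:
send_rows(xyz=[[-1,0,3],[-1,0,6],[-1,0,9],[-1,0,13],[-1,0,17],[-1,0,20],[-1,0,23],[-1,0,25],[-1,0,26],[-1,0,26]], dr=[[0,0,0],[0,0,0],[0,0,0],[0,0,0],[0,0,0],[0,0,0],[0,0,0],[0,0,0],[0,0,0],[0,0,0]])

```text
time: 19.53
position: [0.5964, 0.2151, 0.1357]
tool_rot: [-2.204, -2.239, 0.0]
ft_force: [0.4, -0.7, -1.9]
grip_width: 0.091
grip_force: 40.0
```

No contact yet at z 0.136, which is better than before. I'll lower the last few millimetres.

Call:
send_rows(xyz=[[0,0,1],[0,0,2],[0,0,2.5],[0,0,3],[0,0,3.5],[0,0,4],[0,0,4.5],[0,0,5],[0,0,5],[0,0,5]], dr=[[0,0,0],[0,0,0],[0,0,0],[0,0,0],[0,0,0],[0,0,0],[0,0,0],[0,0,0],[0,0,0],[0,0,0]], grip_force=12)

```text
time: 20.37
position: [0.5972, 0.2146, 0.1328]
tool_rot: [2.203, 2.237, 0.001]
ft_force: [-1.9, -2.3, 9.2]
grip_width: 0.092
grip_force: 12.0
```

It touched the floor at z 0.133, the expected height. Releasing.

Call:
send_rows(xyz=[[0,0,-1],[0,0,-2],[0,0,-2],[0,0,-2],[0,0,-2],[0,0,-2],[0,0,-2],[0,0,-2],[0,0,-2],[0,0,-2]], dr=[[0,0,0],[0,0,0],[0,0,0],[0,0,0],[0,0,0],[0,0,0],[0,0,0],[0,0,0],[0,0,0],[0,0,0]], grip_force=3)

```text
time: 21.2
position: [0.5964, 0.2152, 0.1329]
tool_rot: [-2.204, -2.239, 0.0]
ft_force: [-0.8, -0.3, 0.4]
grip_width: 0.092
grip_force: 3.0
```

Call:
send_rows(xyz=[[0,0,0],[0,0,0],[0,0,0],[0,0,-3],[0,0,-10],[0,0,-22],[0,0,-36],[0,0,-50],[0,0,-62],[0,0,-66]], dr=[[0,0,0],[0,0,0],[0,0,0],[0,0,0],[0,0,0],[0,0,0],[0,0,0],[0,0,0],[0,0,0],[0,0,0]], jaw=30)

```text
time: 22.03
position: [0.5977, 0.216, 0.2026]
tool_rot: [2.202, 2.238, 0.006]
ft_force: [0.1, 0.1, 0.2]
grip_width: 0.345
grip_force: 0.0
```

```bash
python3 - <<'E'
from h import *
now()
np.set_printoptions(linewidth=200)
g=np.mean([get_image("scene") for _ in range(3)],0).sum(2)/3
for v in range(100,172,3): print(v,g[v,246:274].astype(int))
for nm,w,h in(("Lsh",.045,.1),("Lbot",.045,0),("Rsh",-.045,.1),("Rbot",-.045,0),("eye",0,.075),("tabL",.02,.135),("tabR",-.02,.135)):
  print(nm,[proj("scene",[.597+x-w*.016,.2145+w,h+.012]).round(1) for x in(-.004,.004)])
print("gabled region");
for v in range(110,150,3): print(v,g[v,224:250].astype(int))
E
```

```text
t 22.0333 pos [0.5977 0.216  0.2026] yaw 0.016 z [ 0.004  0.001 -1.   ] ft [0.14 0.09 0.17] w 30.0 gf 0.0
100 [ 97  21   0   2   2   0  25 113 168 165 164 166 168 168 170 175 177 177 154  92  31  38  50 102 160 177 177 173]
103 [172 154 101  25   0   2  20  95 155 167 163 162 163 164 164 168 170 172 171 174 175 177 177 177 175 175 176 178]
106 [169 170 168 155 114  99 137 158 169 169 167 166 163 164 164 167 166 169 168 171 173 176 174 175 175 173 175 175]
109 [168 168 165 165 169 169 157 125 104 113 146 171 171 168 169 168 171 173 174 173 174 174 173 172 173 171 170 171]
112 [173 174 172 171 170 172 147  65  44  52  58 105 157 178 178 176 172 170 170 168 168 169 170 168 168 168 166 168]
115 [171 171 168 152 131 127 133  92  45  37  50  64  70  81 132 176 175 169 167 164 163 165 164 165 166 166 165 165]
118 [169 171 160 117  65  72  72  54  42  40  41  39  46  60  70  82 129 169 168 164 162 163 163 163 166 168 167 169]
121 [167 169 157 113  53  35  47  51  46  43  42  43  41  43  47  48  96 152 167 166 165 165 166 165 163 165 166 169]
124 [166 167 170 144  60  37  44  48  47  44  42  
[... 2772 characters left out ...]
 51 108 158 153 149 150 147 149 149 136]
134 [147 146 146 145 149 151 128  69  54  56  62  62  65  69  62  56  55  92 141 156 153 151 152 151 151 142]
137 [148 150 149 148 150 138  95  55  58  61  58  51  59  66  68  70  64  86 123 150 150 149 149 139 129 141]
140 [150 148 148 151 150 150 127  64  56  60  65  82  87  75  60  75  94  94 101 130 152 142 105  58  72  78]
143 [152 153 150 147 150 153 138  91  55  52  54  80 105 113  88  59  73  93  93  82  46  34  29  35  47  59]
146 [157 158 133  74  73  77  78  70  56  46  25  42  62  70  64  56  57  74  94  95  87  73  70  61  50  42]
149 [110  56  41  43  53  70  79  73  66  58  51  47  51  57  61  57  53  67  82  92  94  92  88  89  81  65]
```

The square plaque now stands upright in the middle slot; the tab and shoulder corners match the prediction within about 1 px. Next is the gabled plaque at about (0.5415, 0.2155).

Call:
send_rows(xyz=[[0,-4,0],[0,-13,0],[0,-25,0],[0,-38,0],[0,-48,0],[0,-54,0],[0,-56,0],[0,-56,3],[0,-56,9],[0,-56,17]], dr=[[0,0,0],[0,0,-0.005],[0,0,-0.01],[0,0,-0.014],[0,0,-0.014],[0,0,-0.014],[0,0,-0.014],[0,0,-0.014],[0,0,-0.014],[0,0,-0.014]])

```text
time: 23.02
position: [0.5412, 0.2142, 0.1818]
tool_rot: [2.188, 2.253, 0.002]
ft_force: [-1.2, -0.5, -0.0]
grip_width: 0.342
grip_force: 0.0
```

```bash
python3 -c "
from h import *
now();goal((.5415,.2155,.132),.03)"
```

```text
t 23.0167 pos [0.5412 0.2142 0.1818] yaw 0.0293 z [ 0.001  0.    -1.   ] ft [-1.17 -0.52 -0.02] w 29.8 gf 0.0
from [0.5412 0.2142 0.1818] xyz [ 1.3  0.2 49.8] dr [ 0.001 -0.    -0.001]
```

Call:
send_rows(xyz=[[1,0,5],[1,0,12],[1,0,21],[1,0,30],[1,0,38],[1,0,44],[1,0,48],[1,0,50],[1,0,50],[1,0,50]], dr=[[0,0,0],[0,0,0],[0,0,0],[0,0,0],[0,0,0],[0,0,0],[0,0,0],[0,0,0],[0,0,0],[0,0,0]])

```text
time: 23.85
position: [0.5406, 0.2154, 0.1322]
tool_rot: [2.188, 2.254, 0.001]
ft_force: [-0.5, -0.2, 0.2]
grip_width: 0.347
grip_force: 0.0
```

Call:
send_rows(xyz=[[0,0,0],[0,0,0],[0,0,0],[0,0,0],[0,0,0],[0,0,0],[0,0,0],[0,0,0],[0,0,0],[0,0,0]], dr=[[0,0,0],[0,0,0],[0,0,0],[0,0,0],[0,0,0],[0,0,0],[0,0,0],[0,0,0],[0,0,0],[0,0,0]], jaw=0, grip_force=20)

```text
time: 24.68
position: [0.5407, 0.2153, 0.1322]
tool_rot: [2.188, 2.254, 0.001]
ft_force: [1.0, -0.6, 1.4]
grip_width: 0.09
grip_force: 20.0
```

```bash
python3 -c "
from h import *
now();print(get_state()['torque'])"
```

```text
t 24.6833 pos [0.5407 0.2153 0.1322] yaw 0.0299 z [ 0.001 -0.    -1.   ] ft [ 1.01 -0.56  1.44] w 7.9 gf 20.0
[-0.01331626 -0.28920237  0.00252548]
```

Call:
send_rows(xyz=[[0,0,-2],[0,0,-7],[0,0,-14],[0,0,-24],[0,0,-37],[0,0,-54],[0,0,-74],[0,0,-96],[0,0,-116],[0,0,-132]], dr=[[0,0,0],[0,0,0],[0,0,0],[0,0,0],[0,0,0],[0,0,0],[0,0,0],[0,0,0],[0,0,0],[0,0,0]], grip_force=40)

```text
time: 25.52
position: [0.5401, 0.216, 0.2671]
tool_rot: [2.187, 2.255, 0.002]
ft_force: [-0.4, 0.6, -0.8]
grip_width: 0.084
grip_force: 40.0
```

```bash
python3 - <<'E'
from h import *
now()
# hang pose: plaque 120mm below TCP; eye 45 below TCP; centred eye on peg axis .130 -> TCP z .175
goal((.45,-.2250,.25),-.115)
E
```

```text
t 25.5167 pos [0.5401 0.216  0.2671] yaw 0.0309 z [ 0.001  0.001 -1.   ] ft [-0.42  0.64 -0.76] w 7.3 gf 40.0
from [0.5401 0.216  0.2671] xyz [-438.  -103.7   16.7] dr [ 0.001 -0.001  0.146]
```

Call:
send_rows(xyz=[[-8,-2,0],[-26,-6,0],[-54,-13,0],[-88,-21,0],[-124,-29,0],[-160,-38,0],[-196,-46,0],[-230,-54,0],[-262,-62,0],[-290,-69,2]], dr=[[0,0,0],[0,0,0.01],[0,0,0.02],[0,0,0.03],[0,0,0.04],[0,0,0.055],[0,0,0.07],[0,0,0.08],[0,0,0.09],[0,0,0.1]])

```text
time: 26.35
position: [0.4785, -0.0793, 0.2621]
tool_rot: [2.3, 2.139, -0.002]
ft_force: [0.5, -0.2, -0.3]
grip_width: 0.089
grip_force: 40.0
```

```bash
python3 - <<'E'
from h import *
now()
goal((.45,-.2250,.22),-.115)
E
```

```text
t 26.35 pos [ 0.4785 -0.0793  0.2621] yaw -0.0724 z [-0.001 -0.001 -1.   ] ft [ 0.5  -0.2  -0.25] w 7.8 gf 40.0
from [ 0.4785 -0.0793  0.2621] xyz [-147.3  -17.8   42.2] dr [-0.001  0.001  0.043]
```

Call:
send_rows(xyz=[[-16,-3,2],[-38,-6,7],[-64,-10,14],[-90,-13,22],[-113,-15,30],[-131,-17,36],[-143,-18,40],[-147,-18,42],[-147,-18,42],[-147,-18,42]], dr=[[0,0,0.005],[0,0,0.015],[0,0,0.02],[0,0,0.03],[0,0,0.035],[0,0,0.04],[0,0,0.043],[0,0,0.043],[0,0,0.043],[0,0,0.043]])

```text
time: 27.18
position: [0.4522, -0.2208, 0.2201]
tool_rot: [-2.342, -2.094, -0.001]
ft_force: [0.3, 1.1, -0.4]
grip_width: 0.09
grip_force: 40.0
```

```bash
python3 - <<'E'
from h import *
now()
goal((.46,-.2262,.1755),-.115)
np.set_printoptions(linewidth=220)
g=np.mean([get_image("scene") for _ in range(3)],0).sum(2)/3
np.save("g2.npy",g)
s=get_state();R=Ro.from_rotvec(s["tool_rot"])
for nm,w,h in(("Lsh55",.045,.065),("Lbot",.045,.12),("Rsh",-.045,.065),("Rbot",-.045,.12),("eye",0,.045),("tabR",-.02,-.015)):
  print(nm,[proj("scene",s["position"]+R.apply([w,x,h])).round(1) for x in(-.004,.004)])
print("     ",np.arange(272,316,1)%100)
for v in range(246,322,3): print(v,g[v,272:316].astype(int))
E
```

```text
t 27.1833 pos [ 0.4522 -0.2208  0.2201] yaw -0.1117 z [ 0.     0.001 -1.   ] ft [ 0.28  1.11 -0.43] w 7.8 gf 40.0
from [ 0.4522 -0.2208  0.2201] xyz [-4.5  8.4 44.6] dr [-0.    -0.001  0.003]
Lsh55 [array([277.7, 269.1]), array([282.2, 267.7])]
Lbot [array([277.7, 285.2]), array([282. , 283.8])]
Rsh [array([297.5, 316.8]), array([302.3, 315.1])]
Rbot [array([296.3, 331.1]), array([300.8, 329.5])]
eye [array([287.4, 286. ]), array([292.1, 284.4])]
tabR [array([293. , 277.4]), array([298.2, 275.7])]
      [72 73 74 75 76 77 78 79 80 81 82 83 84 85 86 87 88 89 90 91 92 93 94 95 96 97 98 99  0  1  2  3  4  5  6  7  8  9 10 11 12 13 14 15]
246 [ 4  7 13 10 17 15 14 11 11 12 13 18 19 14 13 12 12 12  9 11  8  9  6  7  9 10  9  4 16 21 20 25 21 24 23 23 20 23 21 22 22 28 32 43]
249 [17 11 10  7 13 14 11 10 10 10 10  9  6 11  1 14  9 16 10 18 20 23 25 22 24 21 22 23 21 18 20 22 25 36 41 52 57 59 57 57 51 44 42 40]
252 [ 9  6  9 10  9 13  5  7 16 21 16 22 22 22 23 24 20 19 19 17 21 19 26 33 39 51 55 60 60 54 48 44 40 35 35 31 32 33 35 35 38 37 38 36]
255 [38 33 31 23 21 23 20 20 18 22 21 20 18
[... 3398 characters left out ...]
7 225 225 226 226 226 227 200 138 138 143 123  79  57  64  76  78  76  93 123 129 135 130 126 140 138 140 138 141 138 139 138 139 141 139 139 141 140 140]
315 [202 202 201 203 206 218 225 225 225 225 225 225 228 207 144 136 140 130  85  62  67  78  78  81  80  76  73  77 111 142 141 138 138 139 141 138 138 137 138 140 140 139 139 139]
318 [205 202 203 203 201 211 225 226 225 225 226 225 226 227 224 188 141 141 134  99  76  75  77  78  79  72  69  86 123 141 139 139 139 135 138 136 138 136 140 138 139 137 140 140]
321 [204 203 204 201 202 201 200 211 224 225 224 225 226 227 229 213 159 134 140 137 112  76  72  72  74  68  65  93 130 141 141 139 136 137 138 137 137 140 141 141 140 139 140 140]
```

The gabled plaque hangs straight in the grip: bottom-edge slope 2.44 against 2.47 predicted, and the eye is at (286,286) as predicted. I'll go to the line along which the square one came off the peg.

Call:
send_rows(xyz=[[-1,1,4],[-2,2,11],[-4,3,20],[-5,4,29],[-5,4,36],[-5,5,41],[-5,5,44],[-5,5,45],[-5,5,45],[-5,5,45]], dr=[[0,0,0],[0,0,0.002],[0,0,0.003],[0,0,0.003],[0,0,0.003],[0,0,0.003],[0,0,0.003],[0,0,0.003],[0,0,0.003],[0,0,0.003]])

```text
time: 28.17
position: [0.4565, -0.2276, 0.1753]
tool_rot: [2.346, 2.089, 0.0]
ft_force: [0.6, 0.2, -1.4]
grip_width: 0.082
grip_force: 40.0
```

```bash
python3 - <<'E'
from h import *
now()
goal((.4569,-.2256,.1752),-.1145)
goal((.5064,-.2318,.1752),-.1145)
goal((.5264,-.2343,.1752),-.1145)
E
```

```text
t 28.1667 pos [ 0.4565 -0.2276  0.1753] yaw -0.1159 z [ 0. -0. -1.] ft [ 0.58  0.19 -1.36] w 7.2 gf 40.0
from [ 0.4565 -0.2276  0.1753] xyz [2.  0.2 0.1] dr [ 0.     0.    -0.001]
from [ 0.4565 -0.2276  0.1753] xyz [ 1.6 50.   0.1] dr [ 0.     0.    -0.001]
from [ 0.4565 -0.2276  0.1753] xyz [ 1.4 70.2  0.1] dr [ 0.     0.    -0.001]
```

Correct +2 mm sideways, then advance slowly past the knob.

Call:
send_rows(xyz=[[1,0,0],[2,1,0],[2,4,0],[2,8,0],[2,13,0],[2,18,0],[2,23,0],[2,27,0],[2,29,0],[2,30,0]], dr=[[0,0,0],[0,0,0],[0,0,0],[0,0,0],[0,0,0],[0,0,0],[0,0,0],[0,0,0],[0,0,0],[0,0,0]])

```text
time: 29.0
position: [0.4868, -0.229, 0.1749]
tool_rot: [-2.346, -2.089, -0.0]
ft_force: [-0.0, -0.7, -0.8]
grip_width: 0.089
grip_force: 40.0
```

```bash
python3 - <<'E'
from h import *
now();print(get_state()["torque"].round(2))
goal((.5264,-.2343,.1752),-.1145)
E
```

```text
t 29.0 pos [ 0.4868 -0.229   0.1749] yaw -0.1157 z [-0.  0. -1.] ft [-0.03 -0.72 -0.85] w 7.7 gf 40.0
[ 0.01 -0.08  0.04]
from [ 0.4868 -0.229   0.1749] xyz [-0.7 40.  -0.3] dr [-0.    -0.    -0.001]
```

Call:
send_rows(xyz=[[0,2,0],[0,6,0],[0,11,0],[0,17,0],[0,23,0],[0,29,0],[0,34,0],[0,38,0],[0,40,0],[0,40,0]], dr=[[0,0,0],[0,0,0],[0,0,0],[0,0,0],[0,0,0],[0,0,0],[0,0,0],[0,0,0],[0,0,0],[0,0,0]])

```text
time: 29.83
position: [0.5265, -0.2336, 0.1749]
tool_rot: [-2.346, -2.089, -0.0]
ft_force: [-0.1, -0.7, -1.1]
grip_width: 0.088
grip_force: 40.0
```

```bash
python3 - <<'E'
from h import *
now();print(get_state()["torque"].round(2))
np.set_printoptions(linewidth=220)
g=np.mean([get_image("scene") for _ in range(3)],0).sum(2)/3
print("   ",np.arange(304,350)%100)
for v in range(264,312,3): print(v,g[v,304:350].astype(int))
print(proj("scene",[.4948,-.2305,.13]),proj("scene",get_state()["position"]-[.004,0,.0452]))
E
```

```text
t 29.8333 pos [ 0.5265 -0.2336  0.1749] yaw -0.1156 z [ 0.  0. -1.] ft [-0.07 -0.68 -1.09] w 7.6 gf 40.0
[ 0.   -0.03 -0.02]
    [ 4  5  6  7  8  9 10 11 12 13 14 15 16 17 18 19 20 21 22 23 24 25 26 27 28 29 30 31 32 33 34 35 36 37 38 39 40 41 42 43 44 45 46 47 48 49]
264 [53 53 56 58 56 57 58 55 50 51 45 42 40 38 41 40 39 41 43 50 56 64 67 69 73 66 60 54 50 45 43 38 35 38 37 39 37 36 32 42 51 57 60 64 71 96]
267 [ 54  49  40  35  32  32  40  48  64  88 124 161 185 185 139  52  32  36  38  44  51  54  54  57  57  55  46  42  37  38  39  36  36  37  36  40  46  51  54  58  69  72  63  59  57  56]
270 [ 51  55  92 118 132 152 139 114 112 114 110 112 109  93  71  54  50  79 110 116  71  50  55  57  55  54  53  54  50  55  52  53  53  51  52  48  47  39  38  30  22  15  64 118 146 144]
273 [ 55  79 112 116 118 124 135 138 136 125 117 111 101  95  99 105 111 114 112 123 124  77  47  53  56  52  51  47  42  39  35  29  28  27  27  28  26  26  22  19  41 103 144 144 142 141]
276 [ 42  65  80  71  78  89 103 113 117 116 113 111 105  95  91  87  79  71  63  66  94 101  47  32  29  29  29  28 
[... 1518 characters left out ...]
0  61  58  59  77  98  95  90  91  78  53  52  51  52  52  51  55  50  42]
303 [115 113 113 113 114 114 113 111 114 112 113 121 135 141 141 140 139 139 139 114  66  55  56  53  52  33  21  38  51  61  64  78 100 120 117 126 113  74  70  66  59  61  55  43  38  41]
306 [109 121 123 111 115 115 114 114 114 125 128 110 114 129 139 141 140 142 133  97  67  59  58  55  56  54  38  22  36  68  79  76  97 121 122 123 121 100  70  66  72  69  61  45  44  44]
309 [230 230 231 221 207 206 206 208 207 209 201 163 118 110 128 142 141 142 137 109  74  65  65  63  56  56  53  55  62  79  78  78  79 103 124 122 126 111  73  74  74  77  74  75  65  56]
[314.32518823 293.24178476] [329.27563721 288.41113514]
```

No contact force, and the peg with its knob stands out in front of the plaque's face, so the eye is on the peg. I'll lower it until it hangs.

Call:
send_rows(xyz=[[0,0,1],[0,0,2],[0,0,3.5],[0,0,5],[0,0,6],[0,0,6.5],[0,0,7],[0,0,7.5],[0,0,8],[0,0,8]], dr=[[0,0,0],[0,0,0],[0,0,0],[0,0,0],[0,0,0],[0,0,0],[0,0,0],[0,0,0],[0,0,0],[0,0,0]])

```text
time: 30.82
position: [0.5262, -0.234, 0.168]
tool_rot: [2.346, 2.088, -0.001]
ft_force: [-1.5, 1.1, 4.9]
grip_width: 0.086
grip_force: 40.0
```

Contact of 4.9 N upward at z 0.168, as expected. I'll ease the grip, then open and wait before withdrawing.

Call:
send_rows(xyz=[[0,0,-0.5],[0,0,-1],[0,0,-1],[0,0,-1],[0,0,-1],[0,0,-1],[0,0,-1],[0,0,-1],[0,0,-1],[0,0,-1]], dr=[[0,0,0],[0,0,0],[0,0,0],[0,0,0],[0,0,0],[0,0,0],[0,0,0],[0,0,0],[0,0,0],[0,0,0]], grip_force=3)

```text
time: 31.65
position: [0.5262, -0.2336, 0.168]
tool_rot: [2.346, 2.089, 0.0]
ft_force: [1.0, -0.9, 0.4]
grip_width: 0.092
grip_force: 3.0
```

Call:
send_rows(xyz=[[0,0,0],[0,0,0],[0,0,0],[0,0,0],[0,0,0],[0,0,0],[0,0,0],[0,0,0],[0,0,0],[0,0,0]], dr=[[0,0,0],[0,0,0],[0,0,0],[0,0,0],[0,0,0],[0,0,0],[0,0,0],[0,0,0],[0,0,0],[0,0,0]], jaw=36)

```text
time: 32.48
position: [0.5261, -0.2337, 0.168]
tool_rot: [2.346, 2.089, -0.0]
ft_force: [0.3, 1.3, 1.5]
grip_width: 0.412
grip_force: 0.0
```

Call:
send_rows(xyz=[[0,0,-2],[0,0,-6],[0,0,-13],[0,0,-22],[0,0,-33],[0,0,-46],[0,0,-60],[0,0,-74],[0,0,-86],[0,0,-95]], dr=[[0,0,0],[0,0,0],[0,0,0],[0,0,0],[0,0,0],[0,0,0],[0,0,0],[0,0,0],[0,0,0],[0,0,0]])

```text
time: 33.32
position: [0.5267, -0.2338, 0.2655]
tool_rot: [2.345, 2.087, 0.001]
ft_force: [-0.3, -0.2, -0.5]
grip_width: 0.412
grip_force: 0.0
```

Call:
send_rows(xyz=[[-5,-5,-10],[-15,-20,-20],[-30,-45,-25],[-50,-70,-25],[-75,-90,-25],[-100,-100,-25],[-120,-100,-25],[-130,-100,-25],[-135,-100,-25],[-135,-100,-25]], dr=[[0,0,0],[0,0,0],[0,0,0],[0,0,0],[0,0,0],[0,0,0],[0,0,0],[0,0,0],[0,0,0],[0,0,0]])

```text
time: 34.15
position: [0.4111, -0.3566, 0.2878]
tool_rot: [-2.347, -2.088, -0.001]
ft_force: [0.2, 0.0, 0.1]
grip_width: 0.416
grip_force: 0.0
```

```bash
python3 - <<'E'
from h import *
now()
np.set_printoptions(linewidth=220)
g=np.mean([get_image("scene") for _ in range(3)],0).sum(2)/3
t=np.mean([get_image("top") for _ in range(3)],0).sum(2)/3
print("scene   ",np.arange(312,352)%100)
for v in range(255,345,4): print(v,g[v,312:352].astype(int))
print("top   ",np.arange(366,420)%100)
for v in range(212,236,2): print(v,t[v,366:420].astype(int))
R=tool(-.115)
for nm,w,h in(("Lsh55",.045,.055),("Lbot",.045,0),("Rsh",-.045,.055),("Rbot",-.045,0),("eye",0,.075),("tabL",.02,.135),("tabR",-.02,.135)):
  P=[np.array([.526,-.2345,.0475])+R.apply([w,x,-h]) for x in(-.004,.004)]
  print(nm,[proj(n,p).round(1) for n in("scene","top") for p in P])
a=cv2.imread("pics/top0.png").mean(2);print("glue/pumpkin change",abs(a-t)[195:250,255:300].mean().round(2), "neck",abs(a-t)[155:175,165:212].mean().round(2))
E
```

```text
t 34.15 pos [ 0.4111 -0.3566  0.2878] yaw -0.1168 z [-0.     0.001 -1.   ] ft [0.22 0.02 0.06] w 36.2 gf 0.0
scene    [12 13 14 15 16 17 18 19 20 21 22 23 24 25 26 27 28 29 30 31 32 33 34 35 36 37 38 39 40 41 42 43 44 45 46 47 48 49 50 51]
255 [59 56 59 57 59 57 58 59 59 57 58 58 56 58 60 58 58 59 60 54 57 58 57 57 57 55 56 58 54 55 55 53 53 55 52 49 52 51 50 52]
259 [60 56 58 59 59 59 58 58 58 60 58 59 59 58 59 58 57 57 56 59 55 57 55 54 55 55 55 55 54 52 55 54 54 53 51 51 52 52 51 51]
263 [59 61 59 58 59 58 60 57 58 57 61 57 57 58 58 57 56 57 56 55 54 55 56 54 53 52 54 53 55 53 55 51 51 53 51 52 50 50 50 53]
267 [58 60 59 57 59 59 60 59 57 57 57 57 58 57 57 55 55 56 56 54 55 55 51 55 51 54 55 54 51 52 51 55 51 48 52 50 50 49 50 49]
271 [58 59 58 58 59 57 56 58 57 57 59 57 57 55 58 57 56 55 56 51 54 55 52 53 52 52 52 52 52 51 53 49 50 49 51 51 49 49 49 51]
275 [57 57 57 58 57 57 55 58 56 56 57 56 55 55 53 54 55 55 54 52 53 53 52 53 52 52 53 52 49 51 50 51 53 52 51 50 49 49 48 49]
279 [58 56 58 58 53 56 55 56 55 55 55 56 58 53 53 54 54 53 53 54 55 51 52 51 51 52 51 51 49 49 49 49 51 
[... 4646 characters left out ...]
.8, 274.7]), array([321.9, 273.4]), array([366.5, 225. ]), array([366.9, 221.4])]
Lbot [array([315.7, 289.3]), array([319.6, 288.1]), array([361.2, 227.9]), array([361.5, 224.4])]
Rsh [array([338.9, 319.2]), array([343.2, 317.6]), array([408.1, 230.2]), array([408.4, 226.6])]
Rbot [array([335.4, 332.3]), array([339.5, 330.9]), array([400.2, 232.7]), array([400.4, 229.3])]
eye [array([329.1, 290.6]), array([333.4, 289.2]), array([389.9, 226.5]), array([390.3, 222.8])]
tabL [array([327.5, 262.4]), array([332., 261.]), array([388.5, 221.7]), array([388.8, 217.7])]
tabR [array([337.9, 283.1]), array([342.6, 281.6]), array([408.9, 224.3]), array([409.3, 220.3])]
glue/pumpkin change 3.29 neck 2.86
```

The arm blocks the scene view. From above, the tab looks shifted about 9 mm to +y, so the plaque may hang tilted. I'll move the arm away to the +y side and look again.

Call:
send_rows(xyz=[[10,0,0],[35,0,0],[70,0,0],[105,0,0],[145,0,0],[185,0,0],[225,0,0],[260,0,0],[285,0,0],[300,0,0]], dr=[[0,0,0],[0,0,0],[0,0,0],[0,0,0],[0,0,0],[0,0,0],[0,0,0],[0,0,0],[0,0,0],[0,0,0]])

```text
time: 35.28
position: [0.4457, -0.0531, 0.2883]
tool_rot: [2.34, 2.095, 0.0]
ft_force: [0.7, -1.8, 1.1]
grip_width: 0.416
grip_force: 0.0
```

```bash
python3 - <<'E'
from h import *
now()
np.set_printoptions(linewidth=220)
g=np.mean([get_image("scene") for _ in range(3)],0).sum(2)/3
t=np.mean([get_image("top") for _ in range(3)],0).sum(2)/3
print("scene   ",np.arange(308,352)%100)
for v in range(256,345,3): print(v,g[v,308:352].astype(int))
print("top   ",np.arange(374,416)%100)
for v in range(216,232,2): print(v,t[v,374:416].astype(int))
E
```

```text
t 35.2833 pos [ 0.4457 -0.0531  0.2883] yaw -0.11 z [ 0.001 -0.    -1.   ] ft [ 0.67 -1.81  1.12] w 36.2 gf 0.0
scene    [ 8  9 10 11 12 13 14 15 16 17 18 19 20 21 22 23 24 25 26 27 28 29 30 31 32 33 34 35 36 37 38 39 40 41 42 43 44 45 46 47 48 49 50 51]
256 [196 191 191 192 192 191 191 191 189 191 190 189 192 190 188 188 189 186 189 181 176 188 190 188 189 188 188 189 190 189 189 191 190 191 192 192 192 192 194 192 193 193 194 194]
259 [195 195 194 193 195 195 191 192 193 193 192 192 191 191 194 195 165 109 129 132 129 133 160 192 195 191 193 193 193 193 191 192 190 191 194 193 193 194 193 193 195 195 194 198]
262 [196 195 194 194 194 195 192 195 192 191 191 191 193 192 193 183 135  75  84 119 134 133 126 143 174 196 195 195 193 193 192 193 195 195 195 193 193 194 194 196 194 193 195 194]
265 [196 196 196 196 195 194 196 194 195 195 193 193 195 196 199 187 143  80  76  75  99 128 133 132 130 146 173 196 195 195 194 195 195 195 194 195 194 193 194 194 197 193 194 195]
268 [196 196 195 193 194 194 195 193 194 193 193 194 193 194 196 182 124  77  76  76  71  75  99 125 130 127 127 160 
[... 5105 characters left out ...]
 59 55 53 48 39 34 36 40 46 48 56 63 61]
222 [65 65 66 66 66 64 65 65 65 64 65 64 63 63 64 63 63 63 64 64 63 62 63 64 65 66 64 63 63 64 59 52 48 42 38 35 35 41 51 54 60 64]
224 [66 65 66 65 64 65 66 67 65 66 66 66 66 64 63 65 65 64 66 65 64 64 67 65 64 64 65 63 63 62 60 50 50 44 39 30 38 43 48 58 64 63]
226 [67 68 67 66 68 66 68 67 64 67 66 66 68 67 64 65 66 67 65 66 66 63 63 64 66 65 67 65 66 64 61 49 47 46 37 30 37 45 53 55 65 65]
228 [69 69 67 67 67 69 67 67 68 68 66 66 69 69 67 67 67 67 68 67 64 66 65 68 65 66 64 65 65 63 60 54 48 50 39 32 34 47 53 60 65 64]
230 [69 70 68 69 67 68 68 70 69 68 67 67 69 68 68 68 70 69 66 67 70 68 67 68 65 69 64 68 66 63 61 54 49 46 33 35 38 44 54 59 63 65]
```

```bash
python3 - <<'E'
from h import *
for x0 in(.519,.522,.525):
  for nm,u in dict(tabL=(324.4,259.5),tabR=(333.8,275.5),tab2=(333.7,284),Lside_top=(317.4,277),Lside2=(317.5,288),bot1=(319.5,298),bot2=(324,310),bot3=(328.3,322),bot4=(333.5,328),bot5=(336.3,331),Rbot=(338,333),Redge=(337.7,322),Rsh=(337.5,314),eye=(326,287.5),slot=(331,307)).items():
    print(x0,nm,onface(u,x0,-.2345,-.115))
E
```

```text
0.519 tabL [-0.2079  0.1837]
0.519 tabR [-0.2428  0.1901]
0.519 tab2 [-0.2473  0.1707]
0.519 Lside_top [-0.1938  0.1038]
0.519 Lside2 [-0.1998  0.0737]
0.519 bot1 [-0.2122  0.0573]
0.519 bot2 [-0.2342  0.051 ]
0.519 bot3 [-0.2551  0.0435]
0.519 bot4 [-0.274   0.0588]
0.519 bot5 [-0.2835  0.0673]
0.519 Rbot [-0.2893  0.0719]
0.519 Redge [-0.281  0.099]
0.519 Rsh [-0.2752  0.1181]
0.519 eye [-0.2273  0.124 ]
0.519 slot [-0.2534  0.1009]
0.522 tabL [-0.2033  0.1747]
0.522 tabR [-0.2388  0.1812]
0.522 tab2 [-0.2433  0.1615]
0.522 Lside_top [-0.189   0.0936]
0.522 Lside2 [-0.1951  0.063 ]
0.522 bot1 [-0.2078  0.0464]
0.522 bot2 [-0.2301  0.0399]
0.522 bot3 [-0.2513  0.0324]
0.522 bot4 [-0.2705  0.0479]
0.522 bot5 [-0.2801  0.0565]
0.522 Rbot [-0.286   0.0612]
0.522 Redge [-0.2776  0.0887]
0.522 Rsh [-0.2717  0.1081]
0.522 eye [-0.223  0.114]
0.522 slot [-0.2495  0.0906]
0.525 tabL [-0.1988  0.1657]
0.525 tabR [-0.2348  0.1723]
0.525 tab2 [-0.2394  0.1522]
0.525 Lside_top [-0.1843  0.0834]
0.525 Lside2 [-0.1905  0.0523]
0.525 bot1 [-0.2033  0.0354]
0.525 bot2 [-0.2259  0.0289]
0.525 bot3 [-0.2475  0.0212]
0.525 bot4 [-0.267  0.037]
0.525 bot5 [-0.2768  0.0457]
0.525 Rbot [-0.2827  0.0504]
0.525 Redge [-0.2742  0.0784]
0.525 Rsh [-0.2683  0.098 ]
0.525 eye [-0.2188  0.1041]
0.525 slot [-0.2457  0.0804]
```

The plaque hangs on the peg but leans about 0.2 rad, top toward +y. It was set down about 3 mm off the peg's centre and friction holds it there. I'll regrip it, straighten it and reseat it centred.

```bash
python3 - <<'E'
from h import *
def g2(p,yaw,a,frm=None):
    s=get_state();R0=Ro.from_rotvec(s["tool_rot"]);p0=s["position"]
    if frm: p0=np.array(frm[0]);R0=tool(frm[1])*Ro.from_rotvec([0,frm[2],0])
    R=tool(yaw)*Ro.from_rotvec([0,a,0])
    print("xyz",np.round(R0.inv().apply(np.array(p)-p0)*1000,1),"dr",np.round((R0.inv()*R).as_rotvec(),3))
ax=np.array([.0,.2,.98])
hov=np.array([.526,-.2275,.1675])+.085*ax
g2(hov,-.115,-.2); print(hov)
g2([.526,-.2275,.1675],-.115,-.2,(hov,-.115,-.2))
g2([.526,-.2368,.171],-.115,0,([.526,-.2275,.1675],-.115,-.2))
E
```

```text
xyz [-140.6   97.7   37.2] dr [-0.001 -0.2   -0.003]
[ 0.526  -0.2105  0.2508]
xyz [-0.  2. 85.] dr [0. 0. 0.]
xyz [-9.7  1.1 -1.6] dr [0.  0.2 0. ]
```

Call:
send_rows(xyz=[[-10,7,0],[-30,20,0],[-58,40,0],[-86,60,0],[-112,78,5],[-130,90,18],[-138,96,30],[-141,98,37],[-141,98,37],[-141,98,37]], dr=[[0,-0.02,0],[0,-0.05,0],[0,-0.08,0],[0,-0.11,0],[0,-0.14,0],[0,-0.17,0],[0,-0.19,0],[0,-0.2,0],[0,-0.2,0],[0,-0.2,0]], jaw=30)

```text
time: 36.42
position: [0.5263, -0.2095, 0.2507]
tool_rot: [2.242, 1.996, -0.225]
ft_force: [0.6, -0.5, -0.6]
grip_width: 0.341
grip_force: 0.0
```

```bash
cat >> h.py <<'E'
def g2(p,yaw,a):
    s=get_state();R0=Ro.from_rotvec(s["tool_rot"]);R=tool(yaw)*Ro.from_rotvec([0,a,0])
    print("xyz",np.round(R0.inv().apply(np.array(p)-s["position"])*1000,1),"dr",np.round((R0.inv()*R).as_rotvec(),3))
E
python3 -c "
from h import *
now();g2([.526,-.2275,.1675],-.115,-.2)"
```

```text
t 36.4167 pos [ 0.5263 -0.2095  0.2507] yaw -0.1164 z [-0.024 -0.196 -0.98 ] ft [ 0.62 -0.47 -0.6 ] w 29.7 gf 0.0
xyz [-1.1  1.9 85.1] dr [-0.002 -0.001 -0.001]
```

Call:
send_rows(xyz=[[-1,2,5],[-1,2,14],[-1,2,26],[-1,2,40],[-1,2,54],[-1,2,67],[-1,2,77],[-1,2,83],[-1,2,85],[-1,2,85]], dr=[[0,0,0],[0,0,0],[0,0,0],[0,0,0],[0,0,0],[0,0,0],[0,0,0],[0,0,0],[0,0,0],[0,0,0]])

```text
time: 37.25
position: [0.5266, -0.2276, 0.1674]
tool_rot: [2.241, 1.995, -0.225]
ft_force: [-0.2, -0.6, 1.0]
grip_width: 0.344
grip_force: 0.0
```

Call:
send_rows(xyz=[[0,0,0],[0,0,0],[0,0,0],[0,0,0],[0,0,0],[0,0,0],[0,0,0],[0,0,0],[0,0,0],[0,0,0]], dr=[[0,0,0],[0,0,0],[0,0,0],[0,0,0],[0,0,0],[0,0,0],[0,0,0],[0,0,0],[0,0,0],[0,0,0]], jaw=0, grip_force=40)

```text
time: 38.08
position: [0.5271, -0.2276, 0.1683]
tool_rot: [2.24, 1.995, -0.224]
ft_force: [0.2, -0.1, 2.7]
grip_width: 0.084
grip_force: 40.0
```

```bash
python3 -c "
from h import *
now();print(get_state()['torque']);g2([.526,-.2368,.171],-.115,0)"
```

```text
t 38.0833 pos [ 0.5271 -0.2276  0.1683] yaw -0.1159 z [-0.022 -0.198 -0.98 ] ft [ 0.22 -0.09  2.66] w 7.3 gf 40.0
[ 0.15331342 -0.12762593 -0.05068365]
xyz [-9.6 -0.  -0.8] dr [ 0.001  0.2   -0.001]
```

Call:
send_rows(xyz=[[0,0,-2],[0,0,-3.5],[-2,0,-3],[-4,0,-3],[-6,0,-2],[-8,0,-2],[-9.5,0,-1.5],[-9.5,0,-1.5],[-9.5,0,-1.5],[-9.5,0,-1.5]], dr=[[0,0,0],[0,0,0],[0,0.04,0],[0,0.08,0],[0,0.12,0],[0,0.16,0],[0,0.2,0],[0,0.2,0],[0,0.2,0],[0,0.2,0]])

```text
time: 38.92
position: [0.5256, -0.2358, 0.171]
tool_rot: [-2.346, -2.09, 0.001]
ft_force: [-0.5, 0.4, -0.8]
grip_width: 0.09
grip_force: 40.0
```

```bash
python3 - <<'E'
from h import *
now();print(get_state()["torque"].round(3))
g=np.mean([get_image("scene") for _ in range(3)],0).sum(2)/3
# left side + bottom-left edge of the plaque: first dark pixel per row
for v in range(272,334,3):
    r=g[v,305:345]; i=np.argmax(r<105); print(v,305+i,end="; ")
print()
s=get_state();R=Ro.from_rotvec(s["tool_rot"])
for nm,w,h in(("Lsh55",.045,.065),("Lbot",.045,.12),("Rsh",-.045,.065),("Rbot",-.045,.12),("eye",0,.045)):
  print(nm,[proj("scene",s["position"]+R.apply([w,x,h])).round(1) for x in(-.004,.004)])
np.set_printoptions(linewidth=220)
print("   ",np.arange(308,350)%100)
for v in range(273,340,4): print(v,g[v,308:350].astype(int))
E
```

```text
t 38.9167 pos [ 0.5256 -0.2358  0.171 ] yaw -0.1153 z [-0.001 -0.    -1.   ] ft [-0.46  0.41 -0.85] w 7.8 gf 40.0
[ 0.038 -0.068 -0.001]
272 305; 275 305; 278 305; 281 305; 284 305; 287 316; 290 310; 293 309; 296 311; 299 320; 302 322; 305 323; 308 324; 311 324; 314 325; 317 326; 320 328; 323 329; 326 332; 329 336; 332 339; 
Lsh55 [array([318.2, 274.1]), array([322.3, 272.7])]
Lbot [array([316. , 288.8]), array([319.9, 287.5])]
Rsh [array([339.4, 318.7]), array([343.8, 317.2])]
Rbot [array([335.9, 332. ]), array([340. , 330.5])]
eye [array([329.5, 290. ]), array([333.9, 288.6])]
    [ 8  9 10 11 12 13 14 15 16 17 18 19 20 21 22 23 24 25 26 27 28 29 30 31 32 33 34 35 36 37 38 39 40 41 42 43 44 45 46 47 48 49]
273 [148 152 137 129 137 124 133 135 113  65  60  59  54  63  86 103  97  55  54  56  56  54  55  56  53  53  53  54  52  53  49  47  39  37  35  27  18  27  89 139 148 144]
277 [111 109 119 110 101 102 102 108 111 118 116 115 110 106  98  91 117 127  57  42  41  39  37  29  26  28  24  28  24  24  27  22  23  21  18  31  98 145 149 145 135 118]
281 [ 78  80  91  92  84  77  72  
[... 1875 characters left out ...]
 71]
325 [229 230 229 229 229 229 228 230 230 223 208 208 210 197 149 113 113 126 144 145 146 141 111  69  62  81  78  72  69  73  75  76  73  73  76  75  76  75  74  72  73  98]
329 [227 228 229 229 229 230 228 229 228 229 229 229 228 220 203 166 117 109 115 130 141 139 140 146 179 218 202 148  77  48  62  71  73  71  71  71  83  97 108 116 116 121]
333 [228 227 229 228 228 229 228 228 228 229 226 226 227 229 229 231 231 226 224 232 231 230 228 228 227 228 230 231 232 229 201 158 148 154 123  89  80  86 103 110 115 121]
337 [229 230 229 228 229 229 229 229 228 228 228 229 229 230 230 229 229 229 229 228 228 228 228 229 230 228 228 228 228 229 229 228 228 228 228 227 228 230 231 232 234 233]
```

The plaque is straight again (left-edge slope 0.158, against 0.15 predicted). I'll lower it onto the peg and read the moment to check centring.

Call:
send_rows(xyz=[[0,0,0.5],[0,0,1],[0,0,2],[0,0,3],[0,0,4],[0,0,5],[0,0,5.5],[0,0,6],[0,0,6],[0,0,6]], dr=[[0,0,0],[0,0,0],[0,0,0],[0,0,0],[0,0,0],[0,0,0],[0,0,0],[0,0,0],[0,0,0],[0,0,0]])

```text
time: 39.9
position: [0.526, -0.2364, 0.1682]
tool_rot: [2.345, 2.088, -0.001]
ft_force: [-5.4, 1.6, 13.4]
grip_width: 0.089
grip_force: 40.0
```

```bash
python3 - <<'E'
from h import *
now();print(get_state()["torque"].round(3))
E
```

```text
t 39.9 pos [ 0.526  -0.2364  0.1682] yaw -0.116 z [ 0.001 -0.001 -1.   ] ft [-5.41  1.6  13.44] w 7.7 gf 40.0
[ 0.603  1.22  -0.004]
```

The moment is too noisy to use. I'll find the peg's sideways position by gentle probing with the eye raised to peg height.

Call:
send_rows(xyz=[[0,0,-4],[0,0,-8],[0,0,-10],[0,0,-10],[3,0,-10],[5,0,-10],[7,0,-10],[9,0,-10],[10,0,-10],[10,0,-10]], dr=[[0,0,0],[0,0,0],[0,0,0],[0,0,0],[0,0,0],[0,0,0],[0,0,0],[0,0,0],[0,0,0],[0,0,0]])

```text
time: 40.73
position: [0.5262, -0.2297, 0.1749]
tool_rot: [2.346, 2.085, -0.005]
ft_force: [0.7, -6.9, -4.1]
grip_width: 0.091
grip_force: 40.0
```

Call:
send_rows(xyz=[[-3,0,0],[-6,0,0],[-10,0,0],[-14,0,0],[-17,0,0],[-19,0,0],[-20,0,0],[-20,0,0],[-20,0,0],[-20,0,0]], dr=[[0,0,0],[0,0,0],[0,0,0],[0,0,0],[0,0,0],[0,0,0],[0,0,0],[0,0,0],[0,0,0],[0,0,0]])

```text
time: 41.57
position: [0.5247, -0.2456, 0.1752]
tool_rot: [-2.345, -2.089, -0.001]
ft_force: [0.9, 3.2, -0.8]
grip_width: 0.087
grip_force: 40.0
```

The probe touched at y -0.2297 and -0.2456, so the peg centre is at -0.2376. I'll centre the eye there and lower gently.

Call:
send_rows(xyz=[[3,0,0],[6,0,0],[8,0,0],[8,0,0],[8,0,2],[8,0,4],[8,0,6],[8,0,7],[8,0,7.5],[8,0,7.5]], dr=[[0,0,0],[0,0,0],[0,0,0],[0,0,0],[0,0,0],[0,0,0],[0,0,0],[0,0,0],[0,0,0],[0,0,0]])

```text
time: 42.4
position: [0.5254, -0.2388, 0.1683]
tool_rot: [2.346, 2.088, -0.001]
ft_force: [-1.9, -0.6, 4.6]
grip_width: 0.087
grip_force: 40.0
```

```bash
python3 - <<'E'
from h import *
now();print(get_state()["torque"].round(3))
g=np.mean([get_image("scene") for _ in range(3)],0).sum(2)/3
s=get_state();R=Ro.from_rotvec(s["tool_rot"])
for nm,w,h in(("Lsh55",.045,.065),("Lbot",.045,.12),("Rbot",-.045,.12)):
  print(nm,proj("scene",s["position"]+R.apply([w,-.004,h])).round(1))
for v in (273,285,297,299,301): print(v,g[v,310:328].astype(int))
E
```

```text
t 42.4 pos [ 0.5254 -0.2388  0.1683] yaw -0.1162 z [-0.    -0.001 -1.   ] ft [-1.87 -0.58  4.58] w 7.6 gf 40.0
[ 0.014  0.409 -0.011]
Lsh55 [318.8 276.5]
Lbot [316.6 291.1]
Rbot [336.4 334.4]
273 [ 38  41  57  67  83 110 118 120 115  63  38  29  38  45  51  53  56  53]
285 [ 64  67  78  97 112  95  62  60  63  62  54  42  56  67  61  48  26  22]
297 [118 115 111 107 108 107 112 115 115  97  61  60  58  59  57  60  60  61]
299 [117 117 116 116 113 114 112 114 115 110  93  62  57  57  58  58  60  62]
301 [115 115 116 114 115 116 116 114 113 111 115 100  63  58  56  57  59  58]
```

Call:
send_rows(xyz=[[0.3,0,-0.5],[0.5,0,-1],[0.5,0,-1],[0.5,0,-1],[0.5,0,-1],[0.5,0,-1],[0.5,0,-1],[0.5,0,-1],[0.5,0,-1],[0.5,0,-1]], dr=[[0,0,0],[0,0,0],[0,0,0],[0,0,0],[0,0,0],[0,0,0],[0,0,0],[0,0,0],[0,0,0],[0,0,0]], grip_force=3)

```text
time: 43.38
position: [0.5255, -0.2379, 0.1686]
tool_rot: [-2.346, -2.089, 0.0]
ft_force: [-0.0, -0.7, -0.7]
grip_width: 0.091
grip_force: 3.0
```

Call:
send_rows(xyz=[[0,0,0],[0,0,0],[0,0,0],[0,0,0],[0,0,0],[0,0,0],[0,0,0],[0,0,0],[0,0,0],[0,0,0]], dr=[[0,0,0],[0,0,0],[0,0,0],[0,0,0],[0,0,0],[0,0,0],[0,0,0],[0,0,0],[0,0,0],[0,0,0]], jaw=30)

```text
time: 44.22
position: [0.5256, -0.238, 0.1688]
tool_rot: [2.346, 2.089, -0.0]
ft_force: [0.7, -0.1, -0.4]
grip_width: 0.35
grip_force: 0.0
```

Call:
send_rows(xyz=[[0,0,-2],[0,0,-6],[0,0,-13],[0,0,-23],[0,0,-36],[0,0,-52],[10,0,-70],[28,0,-86],[52,-5,-96],[80,-10,-100]], dr=[[0,0,0],[0,0,0],[0,0,0],[0,0,0],[0,0,0],[0,0,0],[0,0,0],[0,0,0],[0,0,0],[0,0,0]])

```text
time: 45.05
position: [0.5259, -0.158, 0.2722]
tool_rot: [2.346, 2.083, 0.003]
ft_force: [1.0, 1.4, 1.0]
grip_width: 0.344
grip_force: 0.0
```

Call:
send_rows(xyz=[[32,-10,0],[62,-20,0],[85,-30,0],[97,-35,0],[100,-35,0],[100,-35,0],[100,-35,0],[100,-35,0],[100,-35,0],[100,-35,0]], dr=[[0,0,0],[0,0,0],[0,0,0],[0,0,0],[0,0,0],[0,0,0],[0,0,0],[0,0,0],[0,0,0],[0,0,0]])

```text
time: 45.88
position: [0.5018, -0.0552, 0.2685]
tool_rot: [-2.348, -2.086, 0.0]
ft_force: [-0.0, 1.2, 0.7]
grip_width: 0.348
grip_force: 0.0
```

```bash
python3 - <<'E'
from h import *
now()
np.set_printoptions(linewidth=220)
g=np.mean([get_image("scene") for _ in range(3)],0).sum(2)/3
print("scene   ",np.arange(308,348)%100)
for v in list(range(256,304,3))+[322,328,331,334,337]: print(v,g[v,308:348].astype(int))
R=tool(-.115)
for nm,w,h in(("Lsh55",.045,.055),("Lbot",.045,0),("Rsh",-.045,.055),("Rbot",-.045,0),("eye",0,.075),("tabL",.02,.135),("tabR",-.02,.135),("tabRb",-.02,.1)):
  print(nm,[proj("scene",np.array([.526,-.2376,.0475])+R.apply([w,x,-h])).round(1) for x in(-.004,.004)])
E
```

```text
t 45.8833 pos [ 0.5018 -0.0552  0.2685] yaw -0.1179 z [-0.001  0.    -1.   ] ft [-0.    1.16  0.75] w 30.3 gf 0.0
scene    [ 8  9 10 11 12 13 14 15 16 17 18 19 20 21 22 23 24 25 26 27 28 29 30 31 32 33 34 35 36 37 38 39 40 41 42 43 44 45 46 47]
256 [192 190 189 191 190 191 190 189 189 188 190 187 189 188 187 186 186 184 186 186 185 186 185 187 186 186 186 186 189 188 187 190 191 189 189 189 191 191 190 191]
259 [193 193 193 193 192 192 192 191 192 191 190 190 190 190 190 191 188 190 190 190 190 190 191 191 190 191 192 189 191 190 190 189 190 190 190 190 192 193 192 193]
262 [194 194 193 191 190 193 191 189 191 190 189 189 190 191 191 188 190 192 186 160 141 135 130 137 164 193 194 194 191 190 191 192 192 194 195 192 191 191 193 195]
265 [195 195 195 193 193 190 194 194 194 193 192 192 192 195 194 192 193 196 169  94  91 124 138 135 133 144 173 194 195 193 193 193 192 192 193 194 193 193 192 192]
268 [195 194 192 194 192 193 192 191 190 192 191 192 190 191 190 193 194 184 139  75  70  76 106 135 136 130 137 165 194 194 192 194 192 193 191 193 192 192 194 191]
271 [194 193 192 194 193 
[... 2346 characters left out ...]
3 191 195 195 196 198 198 188 179 187 189 194 194 194 196 195 195 196 198 199 174 123 114 110 105  97  85  69  65  64]
337 [195 196 195 194 194 195 196 194 196 195 196 197 195 197 198 198 196 197 195 195 195 194 193 195 197 195 193 194 195 195 197 188 175 184 196 195 195 194 197 198]
Lsh55 [array([318.7, 276. ]), array([322.8, 274.7])]
Lbot [array([316.5, 290.7]), array([320.4, 289.4])]
Rsh [array([339.9, 320.7]), array([344.2, 319.2])]
Rbot [array([336.3, 333.9]), array([340.4, 332.4])]
eye [array([330. , 292.1]), array([334.3, 290.7])]
tabL [array([328.5, 263.9]), array([333. , 262.4])]
tabR [array([338.9, 284.7]), array([343.6, 283.2])]
tabRb [array([336.5, 295.3]), array([341. , 293.8])]
```

The gabled plaque now hangs straight: tab-edge slope 2.03 against 1.99 predicted, left-side slope matching too. One last check of the bystanders and the necked plaque, then I'll hand in.

```bash
python3 - <<'E'
from h import *
a=cv2.imread("pics/scene0.png");b=get_image("scene")[:,:,::-1].copy()
ok=True
for nm,(u0,u1,v0,v1) in dict(glue=(245,268,190,232),pump=(286,306,210,233)).items():
    c=[]
    for im in(a,b):
        m=cv2.inRange(cv2.cvtColor(im[v0:v1,u0:u1],cv2.COLOR_BGR2HSV),(10,120,60),(35,255,255));y,x=np.nonzero(m);c.append((x.mean()+u0,y.mean()+v0,len(x)))
    print(nm,np.round(c,1)); ok&=np.hypot(c[0][0]-c[1][0],c[0][1]-c[1][1])<3
t=cv2.matchTemplate(b[85:170,260:310],a[102:135,270:290],cv2.TM_CCOEFF_NORMED);_,s,_,l=cv2.minMaxLoc(t)
print("necked at",l,"expect (10,17)",round(s,2)); ok&=abs(l[0]-10)<3 and abs(l[1]-17)<3
if ok: print(close_job())
E
```

```text
glue [[255.8 205.8 240. ]
 [255.8 206.1 237. ]]
pump [[296.2 222.  146. ]
 [296.2 222.1 144. ]]
necked at (10, 1) expect (10,17) 0.4
```

```bash
python3 - <<'E'
from h import *
np.set_printoptions(linewidth=200)
a=cv2.imread("pics/scene0.png").mean(2);b=get_image("scene").mean(2)
for v in range(98,160,8): print(v,a[v,266:300:2].astype(int),b[v,266:300:2].astype(int))
T=cv2.imread("pics/top0.png").mean(2);t=get_image("top").mean(2)
for v in range(154,182,4): print(v,T[v,164:216:3].astype(int),t[v,164:216:3].astype(int))
E
```

```text
98 [170 167 168 167 168 167 168 150 109  71  90  87  89  85  79  78  71] [  2   4  12  20   5   7   6   6  14   5   3  23 104  97  86  89  82]
106 [165 168 169 167 171  60 106 124 167 166 169 167 164 164 163 167 166] [ 0  5 10  5  3  0 17  1 12  2 10 27 17 18 12 20 14]
114 [157 161 159 159 162  59  60  61  52  46 141 157 161 156 154 156 158] [13  1 33 13  4 18  5  6 13  8 38 57 56 52 50 45 42]
122 [160 156 160 157 165  63  53  56  56  52 147 159 158 159 158 158 163] [ 2  6 39 25  1  9 10  0 14 13 16 28 22 19 26 25 32]
130 [169 165 154  56  55  54  95 104  60  55 151 167 168 171 169 169 169] [ 8  2 10  5 17 13 17 18  7 19 17 20 18 16 15 27 13]
138 [ 37  37  57  82  57  54  28  36  57  71 154 173 169 168 170 167 168] [47 47 54 56 56 58 33 20  0 14  7 32 28 22 23 29 39]
146 [ 89  89  83  51  39  60  89  60  55  58  58  54  83 104  99  97 131] [58 56 60 61 60 56 55 64 60 53 41 35 59 22 24 33 34]
154 [ 65  85  76  87  88  83  42  41  61  89  64  54  48  70 117 153 154] [ 50  57  59  60  64  55  23  19  26  21  20  26  47  84 129 172 175]
154 [132 134 137 138 137 141 134 132 133 123 118 12
[... 312 characters left out ...]
5 133 121 137 136] [157 163 112 117 117 112 114 113  38 107 107  96  95 153 164 147 164 165]
166 [130 132 142  63  49  50  46  52  52  38  82  86  85 138 134 135 138 134] [157 164 173  66  57  57  57  57  62  49  99 108 101 167 162 162 167 165]
170 [131  74  99  89  65  52  79  98  83  55  44  98  96  98  99  83  53  68] [160  88 122 104  81  62  97 111 102  60  57 120 117 116 113  97  55  86]
174 [131  70  46  49  49  27  21  35  30  26  29  24  47  47  47  38  73  65] [162  86  53  57  56  39  27  39  29  36  35  38  57  62  61  46  88  76]
178 [130  66  67  69  70  64  63  66  74  74  71  80  76  78  72  80  76  66] [154  78  85  83  85  86  85  87  88  93  94  94  99  95  93  95  93  77]
```

The arm blocks the scene view of the rack. In the top view the necked plaque's pattern is unchanged apart from overall brightness, so I'm handing in.

```bash
python3 -c "
from bench import *
print(close_job())"
```

```text
the job is handed in; nothing more can be done
None
```

The square plaque stands upright in the middle slot, the gabled plaque hangs straight on the peg, the necked plaque, glue stick and pumpkin show no movement in the last images, and the job is handed in at about 46 s; the square and the gabled plaque each first settled tilted and had to be regripped and reseated.

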